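# Box a shortbread slab lifted off a crowded tray with a spatula

## Task

Lift the rectangular shortbread off the crowded tray with the spatula alone, without your fingers touching it, and set it down flat and centred on the two-rail stand, the blade going down between the rails. Slide the spatula out and lay it back as it was, handle in its rest and blade on the counter; only then take the shortbread by its long sides with your fingers and lay it flat, squarely in line with the box walls and in the middle of the open white card box. Never drop it, and leave the round biscuits, the bowl and the tin where they are.

Things in the scene. Friction and masses are not known exactly. Their poses are not given: they have to be found in the camera images.
- bar: The shortbread: a flat golden rectangular slab, 100 (its x) by 66 (its y) by 12 mm, 90 g, the only rectangular one of the three biscuits on the tray. Origin at the centre of its underside, z up. At the start it lies on two ribs of one of the tray's three columns, its long side along the tray's x within 3 degrees.
- tray: Ribbed steel tray, fixed. Origin on the counter, z up. Floor x -67.5 to 77.5, y +-125 mm, top z = 3 mm. Back (+x) and side lips 16 mm high, none at the -x edge: a blade slides in along +x. Columns at y = -78, 0, 78 mm, each with two ribs along x (x +-62.5), 4 mm thick, tops z = 12 mm, centred 27 mm either side of its centre line: 50 wide, 9 mm high free under each biscuit.
- round_a: Round golden biscuit, 66 mm across, 12 mm thick, on another column of the tray; leave it alone. Origin at the centre of its underside.
- round_b: Round golden biscuit like the other, on the remaining column; leave it alone. Origin at the centre of its underside.
- spatula: Cranked spatula, 150 g. Origin on the underside of the flat steel blade at its heel; x to the tip, z up. Blade 95 mm long (x 0 to 95), 38 wide (last 14 mm: 28), 2 thick. The neck rises backwards from the heel to a straight wooden handle, 18 by 18 mm, parallel to the blade, x = -35 to -170 mm, axis at z = 55 mm. At the start the blade lies on the counter, the handle in the rest.
- spatula_grip (a point): Point on the axis of the spatula's handle, 50 mm behind the blade's heel and 55 mm above the blade's underside: a good place to grip, fingers closing across the handle.
- spatula_tip (a point): Tip of the spatula's blade, 95 mm ahead of the heel.
- rest: White ceramic spatula rest, fixed, foot 50 by 50 by 6 mm. Origin on the counter under its centre, z up, x towards the blade of a spatula laid in it. Saddle 22 mm long (x), floor z = 46 mm, between two cheeks 28 mm apart (y), tops z = 66 mm. The handle lies in it along x, the blade's heel 140 mm ahead (+x) of the origin.
- stand: Metal stand, fixed, foot 120 (x) by 90 (y) by 4 mm. Origin on the counter, z up. Two upright rails along x, 90 mm long, 4 mm thick, centred at y = -27 and 27 mm, tops z = 50 mm: 50 mm free between them, open at both ends. The shortbread is to lie on both rails, its long side along x.
- stand_top (a point): Centre of the stand, level with the rail tops (50 mm above the counter), axes as the stand.
- box: Low open white card box, fixed, empty, 136 by 136 by 30 mm outside, walls 3 mm. Origin at the counter, z up, axes along the walls.
- box_floor (a point): Centre of the box's inner floor, 3 mm above the counter.
- bowl: Pink bowl, 90 mm across, 50 mm high, beyond the work; leave it alone. Origin at the centre of its underside.
- tin: Small aluminium baking tin, 76 mm across, 35 mm high, beyond the work; leave it alone. Origin at the centre of its underside.
Mind the look-alikes: they are no part of the job. Leave any pink or purple look-alike of the bar alone.

How it is judged:
By the outcome, as a careful person would: the job done as asked, in the order asked, and still so for the second after the job is handed in, with the robot touching nothing.
It also fails if it takes over 72 s, if anything falls off the work surface, if the arm or the gripper's body presses on something with over 40 N, if the wrist force passes 120 N, or if a joint passes its speed limit or range.

## Robot

A 6-joint arm with a two-finger parallel gripper is mounted at the origin on the work surface. World frame = base frame: x ahead of the robot, y to its left, z up, the work surface at z = 0. Lengths are in m, angles in degrees, forces in N, time in s.
With the tool pointing down it reaches from about 0.425 to 0.95 m from the base axis. Payload 3.5 kg.
Tool frame: the origin (TCP) lies on the centre line of the jaws, within the pads' length; the fingertips stand 17 mm ahead of it and the grasp point (between the pads) lies 2 mm behind it; z points along the fingers, y is the line along which they close (so a half turn about z gives the same grasp; the last joint's range is limited). The gripper opens to 85 mm and grips with 20 to 120 N. Pads are 22 mm wide; open, the fingers measure 114 mm over their backs; the gripper's body (76 mm by 85 mm) begins 54 mm behind the grasp point. The pads swing forward as they close: fully open they stand 13 mm farther back than shut.
Start: joints at [58.499, 16.404, 90.338, -0, 73.258, -8.594], TCP at [0.263, 0.622, 0.248] pointing down, gripper open.
Joint ranges: [-158.93, 158.93], [-51.34, 127.21], [12.03, 142.37], [-87.48, 267.48], [13.55, 161.25], [-162.69, 162.69]. Speed limits (degrees/s): [159.86, 159.86, 180, 180, 180, 180].

## Interface

Orientations are given as [roll, pitch, yaw] about the fixed x, y, z axes, in that order (R = Rz(yaw) Ry(pitch) Rx(roll)).
In Python, from cell import observe, capture, ticket gives the robot as it stands. The module is installed in compiled form; this text tells all that it offers.
- The arm moves only by the shell command python3 -m creep 'ROWS' [FORCE]. ROWS is JSON, a list of rows, each an object with "delta_pos": the shift along the tool's x, y, z scaled (see below), a list of three; "rot": the turn, a rotation vector about the tool's x, y, z scaled (see below), a list of three; "gripper": the closure, from -1 (fully open) to 1 (shut). In form: [{"delta_pos": [tx, ty, tz], "rot": [wx, wy, wz], "gripper": gripper}, ...]. A call has 1 to 12 rows; each row is the pose to reach, as a shift and turn from the pose commanded when the call began, along the tool's axes at that moment, turning the shorter way round; what a row does not reach only later rows make up. The controller multiplies each number of a shift by 150 mm and each number of a turn by pi rad. A row lasts 1/8 s, in which the tool goes at most 62.5 mm and 10.7 degrees, less where a joint would pass 70% of its speed; a pose out of reach is approached as far as the arm can. A call with a number of a shift or a turn outside -1 to 1 is refused whole. A call with a gripper value outside its range is refused whole. The fingers move at their own pace and stop on an object; FORCE is the grip in N (left out, the last holds). Time passes only in rows, so rows that repeat a pose let the fingers close. It gives the time, the measured TCP pose, the force, the opening and the grip force at its end, in the units of the state.
- observe(): the state, without advancing time (a new reading comes with each control period).
- capture(name): name is "side" or "top"; returns a dict with "color" (400x640x3 uint8, red, green, blue), "z_map" (400x640 float32, m along the optical axis (not along the pixel's ray), 0 where there is no reading), "fx", "fy", "cx", "cy" (pixels), "k1" (the pictures are not rectified: a ray, as slopes to the right and down, at radius r is drawn at 1 + k1 r^2 times it, then the intrinsics apply), "world_from_camera" (4x4, takes a point from camera to world coordinates). Camera axes: x right, y up, looking along -z (the intrinsics and any distortion apply to the point x, -y, -z); pixel columns grow to the right and rows downward; lengths in m; the calibration is good to about 2 mm. A picture is of the moment at which its call begins.
- ticket.finish_job(): hands the job in; it is judged then, once.
The state is a dict: "clock": time; "qpos": joint angles; "joint_velocities": joint speeds; "joint_torque": joint torques, N m; "position": TCP position; "ee_rot": TCP orientation; "contact_force": force on the tool from outside, world axes, zero at the start; "torque": the same for the moment, N m; "grip_width": opening from 0.0 (shut) to 1.0 (fully open); "gripper_force": force on a finger pad.
Only numpy, scipy, OpenCV 4.12 (cv2) and the standard library are available. Lean on these libraries where they do the work, as an engineer would, in place of code of your own. Each camera call takes 0.05 s, during which the arm holds its last target. There are 200 camera calls.

## Working session

There is one attempt and no reset: what is moved stays moved. The work goes in short steps, Python scripts to look and compute and a shell command to move; the robot and the scene stay as the last step left them, time stands still between calls to the robot, and variables do not carry over. Pictures are saved under pics/ and viewed, at most 12 in all, crops included, and the job is handed in when it is done.

```bash
mkdir -p pics; ls; cat > h.py <<'E'
import numpy as np, cv2
from cell import observe, capture
def grab(n,save=None):
    c=capture(n)
    if save: cv2.imwrite('pics/'+save,c['color'][:,:,::-1])
    return c
def rays(c,px):
    px=np.asarray(px,float).reshape(-1,2)
    d=(px-[c['cx'],c['cy']])/[c['fx'],c['fy']]; u=d.copy()
    for _ in range(20): u=d/(1+c['k1']*(u**2).sum(1,keepdims=True))
    T=np.array(c['world_from_camera']); v=np.c_[u[:,0],-u[:,1],-np.ones(len(u))]
    return T[:3,3],v@T[:3,:3].T
def onz(c,px,z):
    o,d=rays(c,px); return o+d*((z-o[2])/d[:,2])[:,None]
def bydepth(c,px):
    px=np.asarray(px,int).reshape(-1,2); o,d=rays(c,px)
    return o+d*c['z_map'][px[:,1],px[:,0]][:,None]
def cloud(c):
    g=np.mgrid[0:400,0:640]; px=np.c_[g[1].ravel(),g[0].ravel()]
    return bydepth(c,px).reshape(400,640,3)
E
python3 - <<'E'
from h import *
print(observe())
for n in('top','side'):
    c=grab(n,n+'0.png'); print(n,c['fx'],c['fy'],c['cx'],c['cy'],c['k1'],np.round(c['world_from_camera'],3).tolist(),(c['z_map']>0).mean())
E
```

```text
pics
{'clock': 0.0, 'qpos': array([ 5.84988182e+01,  1.64553994e+01,  9.04234346e+01, -5.37969359e-04,
        7.32583804e+01, -8.59454786e+00]), 'joint_velocities': array([-0.0605857 ,  0.04711366, -0.03750833, -0.02952445, -0.09707399,
        0.04440572]), 'joint_torque': array([-5.50695895e-04, -4.05965602e+01, -2.92633027e+01, -2.10761618e-04,
        5.83809728e-03, -1.11410051e-05]), 'position': array([0.26237889, 0.62124369, 0.24691841]), 'ee_rot': array([-1.79864249e+02, -1.99964628e-02,  1.57093498e+02]), 'contact_force': array([0.14556476, 0.64271921, 0.26208493]), 'torque': array([-0.00650997, -0.07416167, -0.04251625]), 'gripper_force': 0.0, 'grip_width': 1.003082994713378}
top 458.1801119789583 458.1801119789583 315.25209388391545 200.25536489014232 -0.035687463228866095 [[-0.006, 0.995, -0.099, 0.436], [-1.0, -0.005, 0.007, 0.078], [0.006, 0.1, 0.995, 1.237], [0.0, 0.0, 0.0, 1.0]] 0.99597265625
side 465.1249590989 465.1249590989 319.969222957837 201.34759446402109 -0.10333381494269576 [[0.981, 0.135, -0.138, 0.369], [-0.192, 0.598, -0.778, -1.05], [-0.023, 0.79, 0.613, 0.916], [0.0, 0.0, 0.0, 1.0]] 0.9959765625
```

View pics/top0.png

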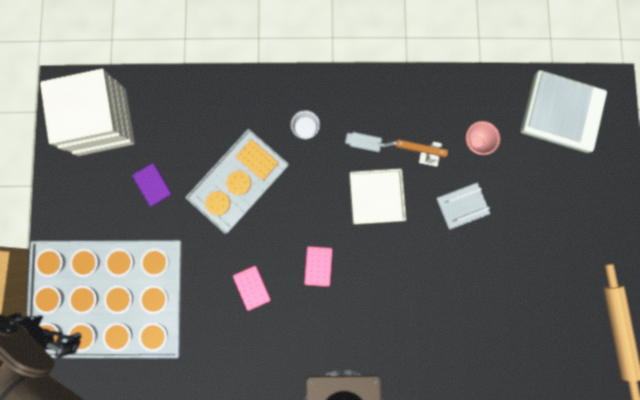

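View pics/side0.png

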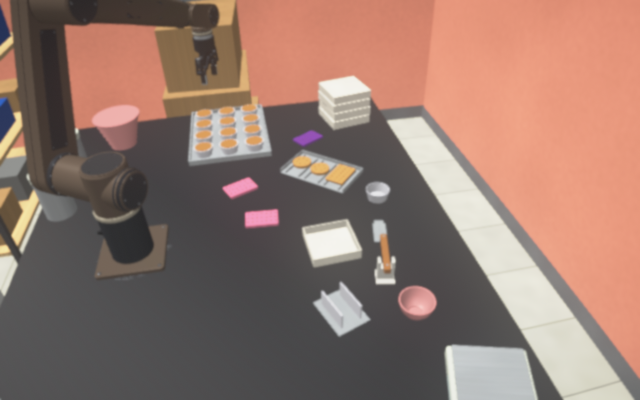

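```bash
python3 - <<'E'
from h import *
t=grab('top');s=grab('side')
def up(c,x0,x1,y0,y1,w,h): return cv2.resize(c['color'][y0:y1,x0:x1,::-1],(w,h),interpolation=cv2.INTER_CUBIC)
a=np.hstack([up(t,180,300,120,240,400,400),up(s,275,375,145,195,400,200).repeat(2,0)])
b=np.hstack([up(t,335,505,115,235,400,200*0+200),up(s,295,445,210,340,400,200)])
cv2.imwrite('pics/crop1.png',np.vstack([a,b]))
for n,c in(('top',t),('side',s)):
    P=cloud(c); hsv=cv2.cvtColor(c['color'],cv2.COLOR_RGB2HSV)
    X=P.reshape(-1,3); ok=(abs(X[:,2])<.008)&(X[:,0]>.3)&(X[:,0]<.7)&(abs(X[:,1])<.4); print(n,'table z',np.median(X[ok,2]),X[ok,2].std())
    m=((hsv[:,:,0]>8)&(hsv[:,:,0]<25)&(hsv[:,:,1]>120)&(hsv[:,:,2]>120)).astype(np.uint8)
    k,_=cv2.findContours(m,cv2.RETR_EXTERNAL,cv2.CHAIN_APPROX_NONE)
    for q in k:
        if cv2.contourArea(q)<60: continue
        cen=q.reshape(-1,2).mean(0); w=bydepth(c,cen.round())[0]
        if not(.3<w[0]<1 and abs(w[1])<.5): continue
        W=onz(c,q.reshape(-1,2),w[2])[:,:2].astype(np.float32); r=cv2.minAreaRect(W*1000)
        print(np.round(cen),np.round(w,4),np.round(r[0],1),np.round(r[1],1),round(r[2],1),cv2.contourArea(q))
E
```

```text
top table z 0.00165058871171464 0.002578683873912987
[153. 299.] [0.3017 0.491  0.0367] [300.5 492.3] [55.  53.6] 90.0 350.5
[154. 262.] [0.3969 0.4895 0.0404] [395.7 489.5] [54.4 52.3] 1.4 337.0
[217. 203.] [0.551 0.33  0.029] [552.4 330. ] [58.6 55.9] 89.7 370.0
[238. 182.] [0.6072 0.2755 0.0258] [605.9 275.5] [58.9 56.5] 89.7 365.0
[256. 159.] [0.6691 0.2279 0.0262] [668.5 225.9] [95.5 60.4] 49.1 742.5
[421. 148.] [ 0.6875 -0.2052  0.0713] [ 687.5 -207.3] [134.4  21.2] 77.9 327.5
side table z -0.0010141573723080333 0.002456138791030143
[385. 250.] [ 0.6884 -0.2102  0.0637] [ 687.9 -208.5] [98.6 17.4] 78.1 136.5
[340. 174.] [0.6665 0.2202 0.021 ] [668.3 221.5] [97.4 60.5] 49.0 257.0
[319. 168.] [0.6038 0.271  0.0218] [604.7 268.1] [56.4 52.4] 78.2 116.0
[302. 162.] [0.5526 0.3223 0.0216] [551.3 326.4] [59.9 53.4] 80.0 111.0
```

View pics/crop1.png

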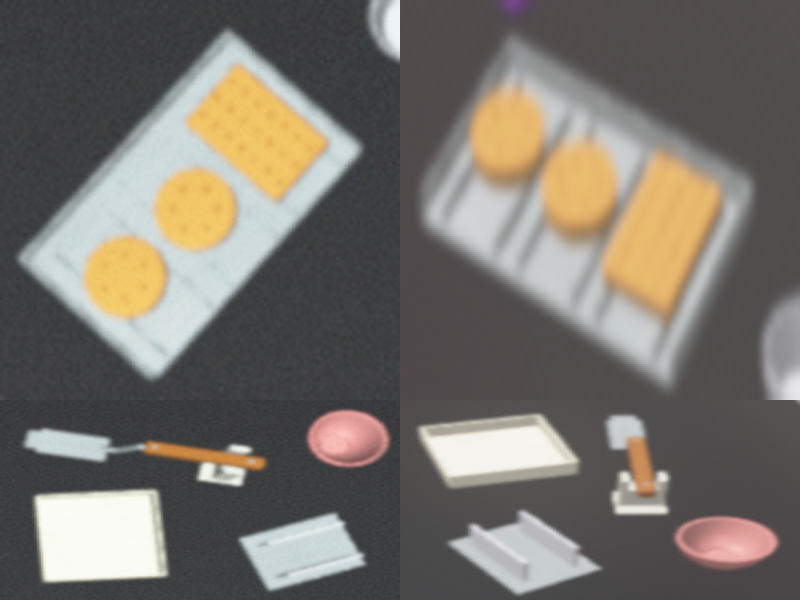

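```bash
python3 - <<'E'
from h import *
t=grab('top');s=grab('side')
def rect(c,m,z,near,minA=60):
    k,_=cv2.findContours(m.astype(np.uint8),cv2.RETR_EXTERNAL,cv2.CHAIN_APPROX_NONE)
    k=[q for q in k if cv2.pointPolygonTest(cv2.convexHull(q),near,False)>=0 and cv2.contourArea(q)>minA]
    q=max(k,key=cv2.contourArea).reshape(-1,2); W=onz(c,q,z)[:,:2]*1000
    return W,cv2.minAreaRect(W.astype(np.float32))
def edges(W,r,tag):
    # fit line to points close to each side of the rect
    B=cv2.boxPoints(r); ctr=np.array(r[0]); out=[]
    for i in range(4):
        a,b=B[i],B[(i+1)%4]; L=np.linalg.norm(b-a); u=(b-a)/L; n=np.array([u[1],-u[0]]); n*=np.sign(n@(a-ctr))
        sl=(W-a)@u; d=(W-a)@n; k=(sl>.12*L)&(sl<.88*L)&(d>-7)
        vx,vy,x0,y0=cv2.fitLine(W[k].astype(np.float32),cv2.DIST_HUBER,0,.01,.01).ravel()
        ang=np.degrees(np.arctan2(vy,vx))%180; p=np.array([x0,y0])
        out.append((np.round(p,1).tolist(),round(ang,2),round(L,1)))
    print(tag,np.round(r[0],1),np.round(r[1],1),round(r[2],1)); [print('   ',o) for o in out]
for n,c,pts in(('top',t,dict(tray=(238,183),stand=(464,205),box=(378,196),blade=(363,142))),('side',s,dict(tray=(322,170),stand=(340,308),box=(331,242),blade=(378,228)))):
    hsv=cv2.cvtColor(c['color'],cv2.COLOR_RGB2HSV); g=c['color'].max(2)
    gold=(hsv[:,:,0]>8)&(hsv[:,:,0]<25)&(hsv[:,:,1]>110)&(g>120)
    th=dict(top=125,side=120)[n]
    for o,zs in(('tray',(16,3)),('stand',(4,)),('box',(30,)),('blade',(2,))):
        for z in zs:
            W,r=rect(c,g>th,z/1000,pts[o]); edges(W,r,f'{n} {o} z{z}')
    for o,p,z in(('bar',dict(top=(256,159),side=(340,174))[n],24),('handle',dict(top=(421,148),side=(385,250))[n],64)):
        W,r=rect(c,gold,z/1000,p); edges(W,r,f'{n} {o}')
    P=cloud(c); d=P[:,:,2]; 
    k=(d>.038)&(d<.06)&(np.abs(P[:,:,0]-.54)<.12)&(np.abs(P[:,:,1]+.33)<.1)&(g>120)
    Q=P[k]*1000; print(n,'rails',len(Q),np.round(np.median(Q,0),1),cv2.minAreaRect(Q[:,:2].astype(np.float32)))
    b=(P[:,:,1]<-.4)&(P[:,:,1]>-.8)&(P[:,:,0]>.6)&(d>.02); print('book',np.round(P[b].min(0),3),np.round(np.percentile(P[b],95,axis=0),3))
E
```

```text
Traceback (most recent call last):
cv2.error: OpenCV(4.12.0) /io/opencv/modules/imgproc/src/linefit.cpp:50: error: (-215:Assertion failed) count > 0 in function 'fitLine2D_wods'
```

```bash
cat > m.py <<'E'
from h import *
def rect(c,m,z,near,minA=60):
    k,_=cv2.findContours(m.astype(np.uint8),cv2.RETR_EXTERNAL,cv2.CHAIN_APPROX_NONE)
    k=[q for q in k if cv2.pointPolygonTest(cv2.convexHull(q),near,False)>=0 and minA<cv2.contourArea(q)<9000]
    q=max(k,key=cv2.contourArea).reshape(-1,2); W=onz(c,q,z)[:,:2]*1000
    return W,cv2.minAreaRect(W.astype(np.float32))
def edges(W,r,tag):
    B=cv2.boxPoints(r); ctr=np.array(r[0]); out=[]
    for i in range(4):
        a,b=B[i],B[(i+1)%4]; L=np.linalg.norm(b-a); u=(b-a)/L; n=np.array([u[1],-u[0]]); n*=np.sign(n@(a-ctr))
        sl=(W-a)@u; d=(W-a)@n; k=(sl>.12*L)&(sl<.88*L)&(d>-7)
        if k.sum()<4: continue
        vx,vy,x0,y0=cv2.fitLine(W[k].astype(np.float32),cv2.DIST_HUBER,0,.01,.01).ravel()
        ang=np.degrees(np.arctan2(vy,vx))%180
        out.append((np.round([x0,y0],1).tolist(),round(float(ang),2),round(float(L),1)))
    print(tag,np.round(r[0],1),np.round(r[1],1),round(r[2],1)); [print('   ',o) for o in out]
E
python3 - <<'E'
from m import *
t=grab('top');s=grab('side')
for n,c,pts in(('top',t,dict(tray=(238,183),stand=(464,205),box=(378,196),blade=(363,142))),('side',s,dict(tray=(322,170),stand=(340,308),box=(331,242),blade=(378,228)))):
    hsv=cv2.cvtColor(c['color'],cv2.COLOR_RGB2HSV); g=c['color'].max(2)
    gold=(hsv[:,:,0]>8)&(hsv[:,:,0]<25)&(hsv[:,:,1]>110)&(g>120)
    th=dict(top=125,side=120)[n]
    for o,zs in(('tray',(16,3)),('stand',(4,)),('box',(30,)),('blade',(2,))):
        for z in zs:
            try: W,r=rect(c,g>th,z/1000,pts[o]); edges(W,r,f'{n} {o} z{z}')
            except ValueError as e: print(n,o,e)
    for o,p,z in(('bar',dict(top=(256,159),side=(340,174))[n],24),('handle',dict(top=(421,148),side=(385,250))[n],64)):
        W,r=rect(c,gold,z/1000,p); edges(W,r,f'{n} {o}')
    P=cloud(c); d=P[:,:,2]; 
    k=(d>.038)&(d<.06)&(np.abs(P[:,:,0]-.54)<.12)&(np.abs(P[:,:,1]+.33)<.1)&(g>120)
    Q=P[k]*1000; print(n,'rails',len(Q),np.round(np.median(Q,0),1) if len(Q) else 0,cv2.minAreaRect(Q[:,:2].astype(np.float32)) if len(Q)>3 else 0)
    b=(P[:,:,1]<-.43)&(P[:,:,1]>-.8)&(P[:,:,0]>.6)&(P[:,:,0]<.9)&(d>.02); print('book',np.round(P[b].min(0),3),np.round(np.percentile(P[b],95,axis=0),3))
E
```

```text
top tray z16 [612.2 280.2] [150.2 252.9] 48.3
    ([570.5, 217.89999389648438], 138.2, 252.9)
    ([701.4000244140625, 191.8000030517578], 48.34, 150.2)
    ([659.0999755859375, 337.29998779296875], 138.14, 252.9)
    ([519.2000122070312, 364.5], 48.32, 150.2)
top tray z3 [614.  282.3] [151.8 255.6] 48.3
    ([572.0, 219.39999389648438], 138.2, 255.6)
    ([704.2000122070312, 193.0], 48.34, 151.8)
    ([661.5, 340.1000061035156], 138.14, 255.6)
    ([520.0999755859375, 367.6000061035156], 48.33, 151.8)
top stand z4 [ 543.5 -333.1] [ 93.2 127.2] 20.4
    ([500.3999938964844, -347.20001220703125], 110.41, 127.2)
    ([564.7999877929688, -388.70001220703125], 21.23, 93.2)
    ([585.7999877929688, -316.70001220703125], 110.5, 127.2)
    ([521.7999877929688, -274.8999938964844], 20.27, 93.2)
top box z30 [567.5 -94.9] [142.4 142.7] 3.4
    ([498.20001220703125, -103.30000305175781], 93.23, 142.7)
    ([570.7999877929688, -164.8000030517578], 3.56, 142.4)
    ([637.2000122070312, -89.80000305175781], 93.29, 142.7)
    ([555.7000122070312, -25.399999618530273], 2.85, 142.4)
top blade z2 [ 69
[... 2280 characters left out ...]
1] [102.   61.4] 48.2
    ([637.4000244140625, 179.8000030517578], 137.18, 61.4)
    ([688.2999877929688, 195.8000030517578], 49.76, 102.0)
    ([700.0, 253.1999969482422], 135.76, 61.4)
    ([648.2999877929688, 241.10000610351562], 48.21, 102.0)
side handle [ 685.2 -220.5] [130.7  19.3] 77.7
    ([670.9000244140625, -282.3999938964844], 8.09, 19.3)
    ([693.5, -220.60000610351562], 76.36, 130.7)
    ([697.7000122070312, -159.60000610351562], 178.75, 19.3)
    ([677.5999755859375, -221.0], 79.11, 130.7)
side rails 247 [ 551.4 -332.3   47.3] ((593.3572998046875, -311.8804626464844), (174.90428161621094, 92.2066421508789), 20.768112182617188)
book [ 0.706 -0.672  0.02 ] [ 0.88  -0.53   0.041]
```

```bash
cat > p.py <<'E'
import sys,numpy as np
from scipy.spatial.transform import Rotation as R
from cell import observe
# usage: p.py x y z yaw (mm, deg): delta from measured pose, tool axes, controller units
def go(x,y,z,yaw,o=None):
    o=o or observe(); A=R.from_euler('xyz',o['ee_rot'],degrees=True); B=R.from_euler('xyz',[180,0,yaw],degrees=True)
    d=A.inv().apply(np.array([x,y,z])-o['position']*1000); w=(A.inv()*B).as_rotvec()
    print('at',np.round(o['position']*1000,1),np.round(o['ee_rot'],2),'t',round(o['clock'],2),'F',np.round(o['contact_force'],1),'w',round(o['grip_width'],3),round(o['gripper_force'],1))
    print('  pos/150',np.round(d/150,3),'rot/pi',np.round(w/np.pi,4),'dist',round(np.linalg.norm(d)),'rows',round(np.linalg.norm(d)/62.5,1))
if __name__=='__main__': go(*map(float,sys.argv[1:5]))
E
python3 p.py 262 621 247 78.1
python3 -m creep '[{"delta_pos":[0,0,0],"rot":[0,0,0.05],"gripper":-1},{"delta_pos":[0,0,0],"rot":[0,0,0.439],"gripper":-1},{"delta_pos":[0,0,0],"rot":[0,0,0.439],"gripper":-1},{"delta_pos":[0,0,0],"rot":[0,0,0.439],"gripper":-1},{"delta_pos":[0,0,0],"rot":[0,0,0.439],"gripper":-1},{"delta_pos":[0,0,0],"rot":[0,0,0.439],"gripper":-1},{"delta_pos":[0,0,0],"rot":[0,0,0.439],"gripper":-1},{"delta_pos":[0,0,0],"rot":[0,0,0.439],"gripper":-1},{"delta_pos":[0,0,0],"rot":[0,0,0.439],"gripper":-1},{"delta_pos":[0,0,0],"rot":[0,0,0.439],"gripper":-1}]' 60
python3 p.py 699.8 -157.7 140 78.1
```

```text
at [262.6 621.7 248.1] [-179.98   -0.    157.09] t 0.4 F [-0.1  1.  -0.2] w 1.001 0.0
  pos/150 [ 0.002 -0.006  0.008] rot/pi [-1.000e-04  1.000e-04  4.389e-01] dist 1 rows 0.0
clock: 1.65
position: [0.2627, 0.6218, 0.2483]
ee_rot: [-180.0, -0.0, 78.2]
contact_force: [-0.2, -0.8, -0.4]
grip_width: 1.001
gripper_force: 0.0
at [262.7 621.8 248.3] [-180.     -0.     78.16] t 1.65 F [-0.2 -0.8 -0.4] w 1.001 0.0
  pos/150 [-4.488  3.919  0.722] rot/pi [-0.     -0.      0.0003] dist 900 rows 14.4
```

```bash
C="python3 -m creep"
python3 -m creep '[{"delta_pos":[-0.9,0.784,0.05],"rot":[0,0,0],"gripper":-1},{"delta_pos":[-0.9,0.784,0.05],"rot":[0,0,0],"gripper":-1},{"delta_pos":[-0.9,0.784,0.05],"rot":[0,0,0],"gripper":-1}]' >/dev/null
python3 -m creep '[{"delta_pos":[-0.9,0.784,0.05],"rot":[0,0,0],"gripper":-1},{"delta_pos":[-0.9,0.784,0.05],"rot":[0,0,0],"gripper":-1},{"delta_pos":[-0.9,0.784,0.05],"rot":[0,0,0],"gripper":-1}]' >/dev/null
python3 -m creep '[{"delta_pos":[-0.9,0.784,0.05],"rot":[0,0,0],"gripper":-1},{"delta_pos":[-0.9,0.784,0.05],"rot":[0,0,0],"gripper":-1},{"delta_pos":[-0.9,0.784,0.05],"rot":[0,0,0],"gripper":-1}]' >/dev/null
python3 -m creep '[{"delta_pos":[-0.9,0.784,0.05],"rot":[0,0,0],"gripper":-1},{"delta_pos":[-0.9,0.784,0.05],"rot":[0,0,0],"gripper":-1},{"delta_pos":[-0.9,0.784,0.05],"rot":[0,0,0],"gripper":-1}]' >/dev/null
python3 -m creep '[{"delta_pos":[-0.88,0.784,0.05],"rot":[0,0,0],"gripper":-1},{"delta_pos":[-0.88,0.784,0.05],"rot":[0,0,0],"gripper":-1},{"delta_pos":[-0.88,0.784,0.05],"rot":[0,0,0],"gripper":-1},{"delta_pos":[-0.88,0.784,0.05],"rot":[0,0,0],"gripper":-1},{"delta_pos":[-0.88,0.784,0.05],"rot":[0,0,0],"gripper":-1}]'
python3 p.py 699.8 -157.7 140 78.1
```

```text
clock: 3.78
position: [0.6988, -0.157, 0.2104]
ee_rot: [-179.9, -0.0, 78.1]
contact_force: [-0.3, 1.7, -0.3]
grip_width: 1.003
gripper_force: 0.0
at [ 698.8 -157.   210.4] [-1.7994e+02 -3.0000e-02  7.8090e+01] t 3.77 F [-0.3  1.7 -0.3] w 1.003 0.0
  pos/150 [-0.003  0.008  0.469] rot/pi [-0.0003 -0.0002 -0.0001] dist 70 rows 1.1
```

```bash
python3 -m creep '[{"delta_pos":[0,0.008,0.3],"rot":[0,0,0],"gripper":-1},{"delta_pos":[0,0.008,0.6],"rot":[0,0,0],"gripper":-1},{"delta_pos":[0,0.008,0.6],"rot":[0,0,0],"gripper":-1},{"delta_pos":[0,0.008,0.6],"rot":[0,0,0],"gripper":-1}]' >/dev/null
python3 p.py 699.8 -157.7 52 78.1
python3 - <<'E'
from h import *
t=grab('top');s=grab('side')
a=cv2.resize(t['color'][90:210,320:480,::-1],(800,600))[:,:]
b=cv2.resize(s['color'][190:310,320:450,::-1],(650,600))
cv2.imwrite('pics/g1.png',cv2.resize(np.hstack([a,b]),(800,331)))
E
```

```text
at [ 701.1 -156.7  123.1] [1.7985e+02 2.0000e-02 7.8160e+01] t 4.28 F [0.2 0.5 0.5] w 1.001 0.0
  pos/150 [-0.008 -0.009  0.474] rot/pi [0.0008 0.0001 0.0003] dist 71 rows 1.1
```

View pics/g1.png

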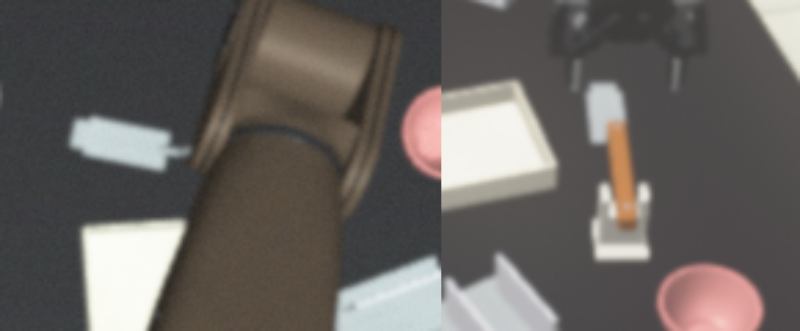

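The side half shows the open fingers (575 and 675) straddling the handle (~620), and the blade is still flat. I'll go down and close.

```bash
python3 -m creep '[{"delta_pos":[-0.008,-0.009,0.3],"rot":[0,0,0],"gripper":-1},{"delta_pos":[-0.008,-0.009,0.47],"rot":[0,0,0],"gripper":-1},{"delta_pos":[-0.008,-0.009,0.47],"rot":[0,0,0],"gripper":-1}]' 
python3 p.py 699.8 -157.7 52 78.1
python3 -m creep '[{"delta_pos":[0,0,0],"rot":[0,0,0],"gripper":1},{"delta_pos":[0,0,0],"rot":[0,0,0],"gripper":1},{"delta_pos":[0,0,0],"rot":[0,0,0],"gripper":1},{"delta_pos":[0,0,0],"rot":[0,0,0],"gripper":1},{"delta_pos":[0,0,0],"rot":[0,0,0],"gripper":1},{"delta_pos":[0,0,0],"rot":[0,0,0],"gripper":1},{"delta_pos":[0,0,0],"rot":[0,0,0],"gripper":1},{"delta_pos":[0,0,0],"rot":[0,0,0],"gripper":1}]' 100
python3 p.py 699.8 -157.7 52 78.1
```

```text
clock: 4.75
position: [0.6981, -0.1581, 0.0496]
ee_rot: [-179.9, -0.0, 78.1]
contact_force: [0.2, -0.2, 0.8]
grip_width: 1.001
gripper_force: 0.0
at [ 698.1 -158.1   49.6] [-1.7988e+02 -2.0000e-02  7.8080e+01] t 4.75 F [ 0.2 -0.2  0.8] w 1.001 0.0
  pos/150 [ 0.005  0.011 -0.016] rot/pi [-0.0007 -0.0001 -0.0001] dist 3 rows 0.0
clock: 5.75
position: [0.6995, -0.1587, 0.0515]
ee_rot: [179.9, 0.0, 78.1]
contact_force: [-0.7, -0.1, 6.1]
grip_width: 0.192
gripper_force: 99.1
at [ 699.5 -158.7   51.5] [1.799e+02 2.000e-02 7.807e+01] t 5.75 F [-0.7 -0.1  6.1] w 0.192 99.1
  pos/150 [ 0.007  0.001 -0.003] rot/pi [ 0.0006  0.0001 -0.0002] dist 1 rows 0.0
```

```bash
python3 -m creep '[{"delta_pos":[0,0,-0.15],"rot":[0,0,0],"gripper":1},{"delta_pos":[0,0,-0.4],"rot":[0,0,0],"gripper":1},{"delta_pos":[0,0,-0.6],"rot":[0,0,0],"gripper":1},{"delta_pos":[0,0,-0.6],"rot":[0,0,0],"gripper":1},{"delta_pos":[0,0,-0.6],"rot":[0,0,0],"gripper":1}]' 120
python3 - <<'E'
from h import *
t=grab('top');s=grab('side')
a=cv2.resize(t['color'][90:210,320:480,::-1],(800,600))[:,:]
b=cv2.resize(s['color'][170:290,320:450,::-1],(650,600))
cv2.imwrite('pics/g2.png',cv2.resize(np.hstack([a,b]),(800,331)))
P=cloud(t);g=t['color'].max(2)
for n,c in(('top',t),('side',s)):
    P=cloud(c); o=observe()
    k=(P[:,:,2]>.03)&(P[:,:,2]<.13)&(P[:,:,0]>.66)&(P[:,:,0]<.78)&(P[:,:,1]>-.11)&(P[:,:,1]<.02)&(c['color'].max(2)>110)
    Q=P[k]*1000; A=np.c_[Q[:,:2]-Q[:,:2].mean(0),np.ones(len(Q))]; w=np.linalg.lstsq(A,Q[:,2],rcond=None)[0]
    print(n,len(Q),np.round(Q.mean(0),1),'slopes',np.round(w,3),cv2.minAreaRect(Q[:,:2].astype(np.float32)))
E
python3 p.py 699.8 -157.7 52 78.1
```

```text
clock: 6.38
position: [0.6977, -0.158, 0.1387]
ee_rot: [-179.8, -0.0, 78.1]
contact_force: [0.6, 0.3, -2.3]
grip_width: 0.188
gripper_force: 117.2
top 529 [718.9 -64.   90.6] slopes [ 0.0000e+00 -4.0000e-03  9.0586e+01] ((719.544189453125, -63.06438446044922), (96.219482421875, 39.59125518798828), 77.49641418457031)
side 60 [718.  -55.9  86.9] slopes [-1.0000e-03  2.0000e-03  8.6924e+01] ((717.942138671875, -60.7975959777832), (91.59673309326172, 36.52281188964844), 76.29801177978516)
at [ 697.3 -157.8  137.5] [-1.7974e+02 -4.0000e-02  7.8070e+01] t 6.47 F [ 0.3  0.2 -1.7] w 0.192 117.2
  pos/150 [0.004 0.019 0.57 ] rot/pi [-0.0015 -0.0002 -0.0002] dist 86 rows 1.4
```

View pics/g2.png

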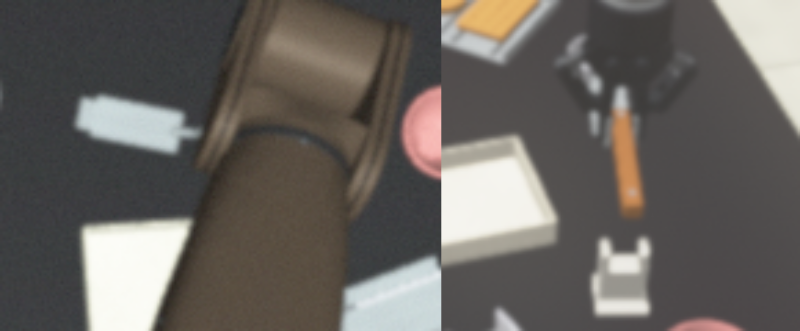

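```bash
python3 -m creep '[{"delta_pos":[0,0,0],"rot":[0,0,0],"gripper":1},{"delta_pos":[0,0,0],"rot":[0,0,0],"gripper":1},{"delta_pos":[0,0,0],"rot":[0,0,0],"gripper":1}]'
python3 p.py 608 -51 139 78.1; python3 p.py 518 57 139 48.3
```

```text
clock: 6.85
position: [0.6987, -0.1584, 0.14]
ee_rot: [-180.0, -0.0, 78.1]
contact_force: [0.3, -0.0, -1.3]
grip_width: 0.19
gripper_force: 117.2
at [ 698.7 -158.4  140. ] [-179.97   -0.     78.07] t 6.85 F [ 0.3 -0.  -1.3] w 0.19 117.2
  pos/150 [ 0.575 -0.739  0.007] rot/pi [-0.0002 -0.     -0.0002] dist 141 rows 2.2
at [ 698.7 -158.4  140. ] [-179.97   -0.     78.07] t 6.85 F [ 0.3 -0.  -1.3] w 0.19 117.2
  pos/150 [ 1.156 -1.475  0.007] rot/pi [-0.0002  0.      0.1654] dist 281 rows 4.5
```

```bash
python3 -m creep '[{"delta_pos":[0.2,-0.25,0],"rot":[0,0,0],"gripper":1},{"delta_pos":[0.575,-0.739,0],"rot":[0,0,0],"gripper":1},{"delta_pos":[0.575,-0.739,0],"rot":[0,0,0.05],"gripper":1},{"delta_pos":[0.575,-0.739,0],"rot":[0,0,0.12],"gripper":1},{"delta_pos":[0.575,-0.739,0],"rot":[0,0,0.1654],"gripper":1},{"delta_pos":[0.575,-0.739,0],"rot":[0,0,0.1654],"gripper":1}]'
python3 p.py 518 57 139 48.3
```

```text
clock: 7.6
position: [0.6082, -0.051, 0.1406]
ee_rot: [180.0, -0.0, 48.4]
contact_force: [-0.8, -0.7, -1.0]
grip_width: 0.189
gripper_force: 117.5
at [608.2 -51.  140.6] [ 1.7997e+02 -1.0000e-02  4.8430e+01] t 7.6 F [-0.8 -0.7 -1. ] w 0.189 117.5
  pos/150 [ 0.14  -0.928  0.011] rot/pi [ 0.0002 -0.0001  0.0007] dist 141 rows 2.3
```

Next to the pre-insert point, then down to 20 mm above insertion height to settle and measure the blade.

```bash
python3 -m creep '[{"delta_pos":[0.04,-0.3,0],"rot":[0,0,0.0007],"gripper":1},{"delta_pos":[0.1,-0.65,0],"rot":[0,0,0.0007],"gripper":1},{"delta_pos":[0.14,-0.928,0.1],"rot":[0,0,0.0007],"gripper":1},{"delta_pos":[0.14,-0.928,0.3],"rot":[0,0,0.0007],"gripper":1},{"delta_pos":[0.14,-0.928,0.41],"rot":[0,0,0.0007],"gripper":1},{"delta_pos":[0.14,-0.928,0.41],"rot":[0,0,0.0007],"gripper":1},{"delta_pos":[0.14,-0.928,0.41],"rot":[0,0,0.0007],"gripper":1},{"delta_pos":[0.14,-0.928,0.41],"rot":[0,0,0.0007],"gripper":1}]'
python3 - <<'E'
from m import *
t=grab('top');s=grab('side')
a=cv2.resize(t['color'][115:235,190:350,::-1],(800,600))
b=cv2.resize(s['color'][140:260,275:405,::-1],(650,600))
cv2.imwrite('pics/g3.png',cv2.resize(np.hstack([a,b]),(800,331)))
o=observe(); ps=o['position']*1000; yw=np.radians(o['ee_rot'][2]); u=np.array([np.cos(yw),np.sin(yw)]); pc=ps[:2]+97.5*u; print(ps,o['ee_rot'],'pred blade ctr',pc)
for n,c in(('top',t),('side',s)):
    P=cloud(c)*1000; d=P[:,:,:2]-pc; al=d@u; la=d@[-u[1],u[0]]
    k=(P[:,:,2]>12)&(P[:,:,2]<50)&(abs(al)<55)&(abs(la)<28)&(c['color'].max(2)>115)
    Q=P[k]; q=np.c_[al[k],la[k]]
    A=np.c_[q,np.ones(len(q))]; w=np.linalg.lstsq(A,Q[:,2],rcond=None)[0]
    print(n,len(Q),'al',q[:,0].min(),q[:,0].max(),'la',np.percentile(q[:,1],[2,50,98]),'z fit',np.round(w,3))
    W=onz(c,np.argwhere(k)[:,::-1],.022)[:,:2]*1000; r=cv2.minAreaRect(W.astype(np.float32)); print(r, (np.array(r[0])-pc)@u,(np.array(r[0])-pc)@[-u[1],u[0]])
E
```

```text
clock: 8.6
position: [0.5193, 0.0568, 0.08]
ee_rot: [179.9, -0.1, 48.2]
contact_force: [-0.7, -0.6, -1.3]
grip_width: 0.188
gripper_force: 117.9
[518.89748024  56.91827235  79.71297734] [ 1.79922933e+02 -5.68639962e-02  4.81650068e+01] pred blade ctr [583.92877541 129.56247823]
top 280 al -16.58401953795067 49.55771817735637 la [-19.69699053   0.50558368  16.57606512] z fit [-8.0000e-03  2.0000e-02  3.2341e+01]
((597.3578491210938, 140.7478790283203), (66.124267578125, 38.02233123779297), 48.01433181762695) 17.2909191250036 -2.5450594385592313
side 197 al -52.75535125588998 47.94436828823066 la [-19.58961825  -2.75116112  17.68001017] z fit [-1.7000e-02 -3.8000e-02  2.8969e+01]
((585.1922607421875, 137.15768432617188), (96.18565368652344, 36.968910217285156), 47.12049865722656) 6.501680029230685 4.124525131603948
```

View pics/g3.png

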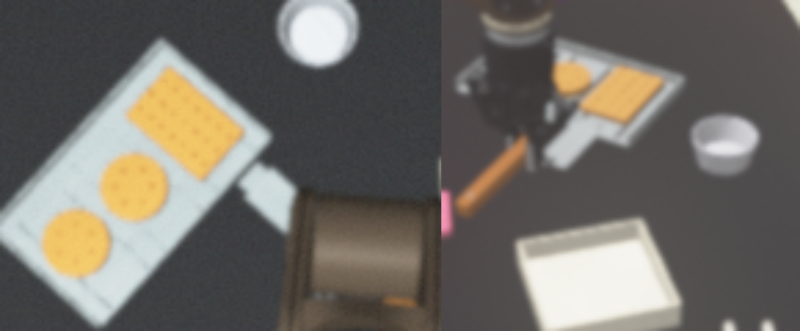

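The blade is in line with the bar's column. Tip is at crop (245,180), pointing at the bar's near end, and it's level. Next I lower it and check the height before insertion.

```bash
python3 -m creep '[{"delta_pos":[0,-0.01,0.08],"rot":[0,0,-0.0007],"gripper":1},{"delta_pos":[0,-0.01,0.145],"rot":[0,0,-0.0007],"gripper":1},{"delta_pos":[0,-0.01,0.145],"rot":[0,0,-0.0007],"gripper":1},{"delta_pos":[0,-0.01,0.145],"rot":[0,0,-0.0007],"gripper":1},{"delta_pos":[0,-0.01,0.145],"rot":[0,0,-0.0007],"gripper":1},{"delta_pos":[0,-0.01,0.145],"rot":[0,0,-0.0007],"gripper":1}]'
python3 p.py 604.4 154.2 58 48.3
```

```text
clock: 9.45
position: [0.5173, 0.0582, 0.0574]
ee_rot: [180.0, -0.0, 48.3]
contact_force: [0.7, 0.6, -1.6]
grip_width: 0.189
gripper_force: 117.9
at [517.3  58.2  57.4] [ 1.7997e+02 -3.0000e-02  4.8300e+01] t 9.45 F [ 0.7  0.6 -1.6] w 0.189 117.9
  pos/150 [ 0.864  0.008 -0.003] rot/pi [ 0.0002 -0.0001  0.    ] dist 130 rows 2.1
```

```bash
python3 -m creep '[{"delta_pos":[0.06,0,-0.003],"rot":[0,0,0],"gripper":1},{"delta_pos":[0.14,0,-0.003],"rot":[0,0,0],"gripper":1},{"delta_pos":[0.22,0,-0.003],"rot":[0,0,0],"gripper":1},{"delta_pos":[0.3,0,-0.003],"rot":[0,0,0],"gripper":1},{"delta_pos":[0.38,0,-0.003],"rot":[0,0,0],"gripper":1},{"delta_pos":[0.43,0,-0.003],"rot":[0,0,0],"gripper":1},{"delta_pos":[0.43,0,-0.003],"rot":[0,0,0],"gripper":1}]'
python3 -m creep '[{"delta_pos":[0.08,0,0],"rot":[0,0,0],"gripper":1},{"delta_pos":[0.16,0,0],"rot":[0,0,0],"gripper":1},{"delta_pos":[0.24,0,0],"rot":[0,0,0],"gripper":1},{"delta_pos":[0.32,0,0],"rot":[0,0,0],"gripper":1},{"delta_pos":[0.39,0,0],"rot":[0,0,0],"gripper":1},{"delta_pos":[0.433,0,0],"rot":[0,0,0],"gripper":1},{"delta_pos":[0.433,0,0],"rot":[0,0,0],"gripper":1},{"delta_pos":[0.433,0,0],"rot":[0,0,0],"gripper":1}]'
python3 p.py 604.4 154.2 58 48.3
python3 - <<'E'
from m import *
t=grab('top');s=grab('side')
a=cv2.resize(t['color'][115:235,190:350,::-1],(800,600))
b=cv2.resize(s['color'][140:260,275:405,::-1],(650,600))
cv2.imwrite('pics/g4.png',cv2.resize(np.hstack([a,b]),(800,331)))
hsv=cv2.cvtColor(t['color'],cv2.COLOR_RGB2HSV); g=t['color'].max(2)
gold=(hsv[:,:,0]>8)&(hsv[:,:,0]<25)&(hsv[:,:,1]>110)&(g>120)
edges(*rect(t,gold,.024,(252,155)),'bar')
E
```

```text
clock: 10.32
position: [0.5602, 0.1068, 0.0575]
ee_rot: [180.0, 0.0, 48.3]
contact_force: [-0.2, 0.2, -1.7]
grip_width: 0.189
gripper_force: 117.9
clock: 11.32
position: [0.6029, 0.1547, 0.0573]
ee_rot: [-180.0, 0.0, 48.3]
contact_force: [-0.5, 0.2, -2.1]
grip_width: 0.193
gripper_force: 117.9
at [602.9 154.7  57.3] [-1.7998e+02  3.0000e-02  4.8300e+01] t 11.32 F [-0.5  0.2 -2.1] w 0.193 117.9
  pos/150 [ 0.004  0.01  -0.004] rot/pi [-0.0001  0.0002 -0.    ] dist 2 rows 0.0
bar [691.5 252. ] [48.6 61.6] 48.4
    ([713.5999755859375, 232.5], 48.85, 48.6)
    ([707.5, 269.1000061035156], 136.92, 61.6)
    ([669.7999877929688, 272.5], 49.26, 48.6)
```

View pics/g4.png

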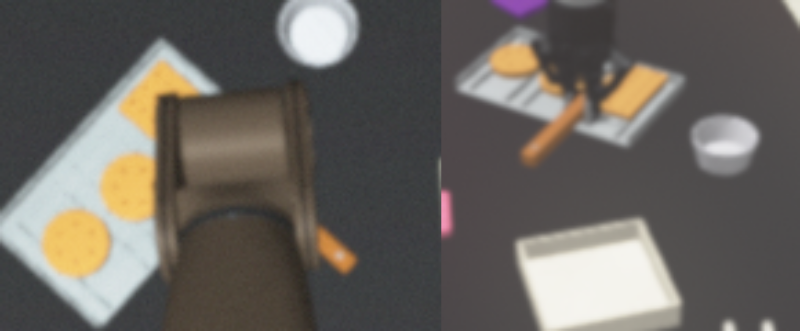

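```bash
python3 - <<'E'
from m import *
t=grab('top');s=grab('side'); u=np.array([.6652,.7466]); v=np.array([-.7466,.6652])
for n,c in(('top',t),('side',s)):
    P=cloud(c)*1000; hsv=cv2.cvtColor(c['color'],cv2.COLOR_RGB2HSV); g=c['color'].max(2)
    gold=(hsv[:,:,0]>8)&(hsv[:,:,0]<25)&(hsv[:,:,1]>110)&(g>120)
    al=P[:,:,:2]@u-612; la=P[:,:,:2]@v+270.9
    for nm,k in(('bar',gold&(la<-42)&(la>-120)&(al>-20)&(al<80)),('round',gold&(la>40)&(la<120)&(abs(al)<50))):
        k=cv2.erode(k.astype(np.uint8),np.ones((3,3)))>0
        Q=np.c_[al[k],la[k],np.ones(k.sum())]; z=P[:,:,2][k]; w=np.linalg.lstsq(Q-[Q[:,0].mean(),Q[:,1].mean(),0],z,rcond=None)[0]
        print(n,nm,k.sum(),np.round(w,3),'al',np.percentile(al[k],[2,98]).round(1),'la',np.percentile(la[k],[2,98]).round(1))
    # neck/blade pixels near heel
E
python3 p.py 604 154 58 48.3
```

```text
top bar 169 [3.0000e-03 4.0000e-03 2.5485e+01] al [24.  55.7] la [-103.5  -51.6]
top round 323 [-1.9000e-02  1.4000e-02  2.5352e+01] al [-22.6  24.9] la [ 54.4 101.7]
side bar 96 [-1.2000e-02 -5.9000e-02  2.2522e+01] al [-11.6  47.1] la [-106.8  -74.1]
side round 86 [-2.2000e-02 -1.4000e-02  2.2669e+01] al [-26.1  17.7] la [ 52.6 100.6]
at [602.9 154.6  57.5] [-1.7999e+02  2.0000e-02  4.8290e+01] t 11.53 F [-0.2  1.3 -1.4] w 0.188 117.9
  pos/150 [ 0.002  0.008 -0.004] rot/pi [-0.0001  0.0001 -0.0001] dist 1 rows 0.0
```

```bash
python3 -m creep '[{"delta_pos":[0,0,-0.015],"rot":[0,0,0],"gripper":1},{"delta_pos":[0,0,-0.03],"rot":[0,0,0],"gripper":1},{"delta_pos":[0,0,-0.045],"rot":[0,0,0],"gripper":1},{"delta_pos":[0,0,-0.07],"rot":[0,0,0],"gripper":1},{"delta_pos":[0,0,-0.11],"rot":[0,0,0],"gripper":1},{"delta_pos":[0,0,-0.17],"rot":[0,0,0],"gripper":1},{"delta_pos":[0,0,-0.23],"rot":[0,0,0],"gripper":1},{"delta_pos":[0,0,-0.29],"rot":[0,0,0],"gripper":1},{"delta_pos":[0,0,-0.33],"rot":[0,0,0],"gripper":1},{"delta_pos":[0,0,-0.36],"rot":[0,0,0],"gripper":1},{"delta_pos":[0,0,-0.36],"rot":[0,0,0],"gripper":1},{"delta_pos":[0,0,-0.36],"rot":[0,0,0],"gripper":1}]'
python3 - <<'E'
from m import *
t=grab('top');s=grab('side'); u=np.array([.6652,.7466]); v=np.array([-.7466,.6652])
a=cv2.resize(t['color'][115:235,190:350,::-1],(800,600))
b=cv2.resize(s['color'][120:240,285:415,::-1],(650,600))
cv2.imwrite('pics/g5.png',cv2.resize(np.hstack([a,b]),(800,331)))
for n,c in(('top',t),('side',s)):
    P=cloud(c)*1000; hsv=cv2.cvtColor(c['color'],cv2.COLOR_RGB2HSV); g=c['color'].max(2)
    gold=(hsv[:,:,0]>8)&(hsv[:,:,0]<25)&(hsv[:,:,1]>110)&(g>120)
    al=P[:,:,:2]@u-612; la=P[:,:,:2]@v+270.9
    k=gold&(la<-42)&(la>-125)&(al>-40)&(al<80)&(P[:,:,2]>45)
    k=cv2.erode(k.astype(np.uint8),np.ones((3,3)))>0
    Q=np.c_[al[k],la[k],np.ones(k.sum())]; z=P[:,:,2][k]; w=np.linalg.lstsq(Q-[Q[:,0].mean(),Q[:,1].mean(),0],z,rcond=None)[0]
    print(n,k.sum(),np.round(w,3),'al',np.percentile(al[k],[2,98]).round(1),'la',np.percentile(la[k],[2,98]).round(1))
E
python3 p.py 604 154 112 48.3
```

```text
clock: 13.02
position: [0.6028, 0.1548, 0.1111]
ee_rot: [-180.0, 0.0, 48.3]
contact_force: [0.0, -0.2, -2.5]
grip_width: 0.188
gripper_force: 117.9
top 162 [-1.9000e-02 -2.3000e-02  7.4537e+01] al [29.2 58. ] la [-103.8  -50.8]
side 159 [-5.2000e-02 -2.0000e-03  7.3442e+01] al [-33.2  50.3] la [-108.4  -68.7]
at [602.8 154.8 111. ] [-1.7996e+02  4.0000e-02  4.8300e+01] t 13.12 F [ 0.6  0.2 -2.2] w 0.188 117.9
  pos/150 [ 0.001  0.009 -0.007] rot/pi [-0.0002  0.0002 -0.    ] dist 2 rows 0.0
```

View pics/g5.png

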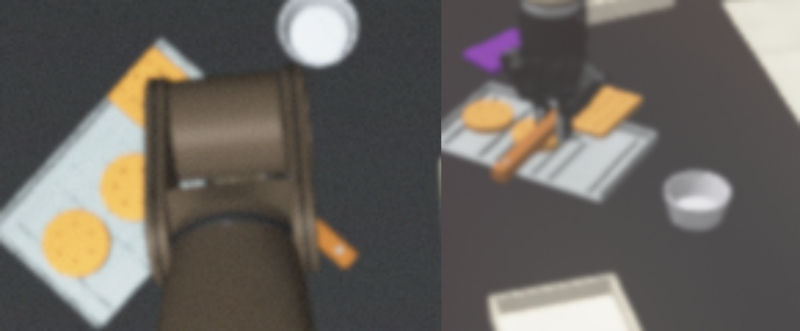

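```bash
python3 -m creep '[{"delta_pos":[0,0,-0.05],"rot":[0,0,0],"gripper":1},{"delta_pos":[-0.04,0.03,-0.13],"rot":[0,0,0],"gripper":1},{"delta_pos":[-0.11,0.09,-0.22],"rot":[0,0,0],"gripper":1},{"delta_pos":[-0.2,0.164,-0.3],"rot":[0,0,0],"gripper":1},{"delta_pos":[-0.31,0.254,-0.36],"rot":[0,0,0],"gripper":1},{"delta_pos":[-0.43,0.353,-0.39],"rot":[0,0,0],"gripper":1},{"delta_pos":[-0.56,0.459,-0.4],"rot":[0,0,0],"gripper":1},{"delta_pos":[-0.7,0.574,-0.4],"rot":[0,0,0],"gripper":1},{"delta_pos":[-0.85,0.697,-0.4],"rot":[0,0,0],"gripper":1},{"delta_pos":[-1,0.82,-0.4],"rot":[0,0,0],"gripper":1}]' >/dev/null
python3 -m creep '[{"delta_pos":[-0.15,0.123,0],"rot":[0,0,0],"gripper":1},{"delta_pos":[-0.3,0.246,0],"rot":[0,0,0],"gripper":1},{"delta_pos":[-0.45,0.369,0],"rot":[0,0,0],"gripper":1},{"delta_pos":[-0.6,0.492,0],"rot":[0,0,0],"gripper":1},{"delta_pos":[-0.75,0.615,0],"rot":[0,0,0],"gripper":1},{"delta_pos":[-0.9,0.738,0],"rot":[0,0,0],"gripper":1},{"delta_pos":[-1,0.82,0],"rot":[0,0,0],"gripper":1}]' >/dev/null
python3 -m creep '[{"delta_pos":[-0.12,0.1,0],"rot":[0,0,0],"gripper":1},{"delta_pos":[-0.26,0.213,0],"rot":[0,0,0],"gripper":1},{"delta_pos":[-0.4,0.328,0],"rot":[0,0,0],"gripper":1},{"delta_pos":[-0.54,0.443,0],"rot":[0,0,0],"gripper":1},{"delta_pos":[-0.66,0.541,0],"rot":[0,0,0],"gripper":1},{"delta_pos":[-0.77,0.631,0],"rot":[0,0,0],"gripper":1},{"delta_pos":[-0.86,0.705,0],"rot":[0,0,0],"gripper":1},{"delta_pos":[-0.93,0.763,0],"rot":[0,0,0],"gripper":1},{"delta_pos":[-0.98,0.804,0],"rot":[0,0,0],"gripper":1},{"delta_pos":[-1,0.82,0],"rot":[0,0,0],"gripper":1},{"delta_pos":[-1,0.82,0],"rot":[0,0,0],"gripper":1}]'
python3 p.py 579.6 -430.1 171 110.4
```

```text
clock: 16.62
position: [0.5794, -0.4264, 0.1715]
ee_rot: [-180.0, -0.0, 48.3]
contact_force: [0.1, 0.8, -1.7]
grip_width: 0.188
gripper_force: 118.2
at [ 579.4 -426.4  171.5] [-1.7998e+02 -1.0000e-02  4.8310e+01] t 16.62 F [ 0.1  0.8 -1.7] w 0.188 118.2
  pos/150 [-0.017  0.017  0.003] rot/pi [-0.000e+00 -1.000e-04 -3.449e-01] dist 4 rows 0.1
```

```bash
python3 -m creep '[{"delta_pos":[0,0,0],"rot":[0,0,-0.01],"gripper":1},{"delta_pos":[0,0,0],"rot":[0,0,-0.03],"gripper":1},{"delta_pos":[0,0,0],"rot":[0,0,-0.06],"gripper":1},{"delta_pos":[0,0,0],"rot":[0,0,-0.1],"gripper":1},{"delta_pos":[0,0,0],"rot":[0,0,-0.14],"gripper":1},{"delta_pos":[0,0,0],"rot":[0,0,-0.18],"gripper":1},{"delta_pos":[0,0,0],"rot":[0,0,-0.22],"gripper":1},{"delta_pos":[0,0,0],"rot":[0,0,-0.26],"gripper":1},{"delta_pos":[0,0,0],"rot":[0,0,-0.295],"gripper":1},{"delta_pos":[0,0,0],"rot":[0,0,-0.32],"gripper":1},{"delta_pos":[0,0,0],"rot":[0,0,-0.338],"gripper":1},{"delta_pos":[0,0,0],"rot":[0,0,-0.345],"gripper":1}]' >/dev/null
python3 -m creep '[{"delta_pos":[0,0,0],"rot":[0,0,0],"gripper":1},{"delta_pos":[0,0,0],"rot":[0,0,0],"gripper":1}]' >/dev/null
cat > b.py <<'E'
from m import *
import sys
# bar & blade on the spatula, in the spatula frame (along from TCP, lateral left); argv1: picture name
t=grab('top');s=grab('side'); o=observe(); ps=o['position']*1000; yw=np.radians(o['ee_rot'][2]); u=np.array([np.cos(yw),np.sin(yw)]); v=np.array([-u[1],u[0]])
zt=(ps[2]-51.5+14)/1000; print('TCP',ps.round(1),o['ee_rot'].round(2),'bar top exp',round(zt*1000,1))
for n,c in(('top',t),('side',s)):
    P=cloud(c)*1000; hsv=cv2.cvtColor(c['color'],cv2.COLOR_RGB2HSV); g=c['color'].max(2)
    gold=(hsv[:,:,0]>8)&(hsv[:,:,0]<25)&(hsv[:,:,1]>110)&(g>120)
    d=P[:,:,:2]-ps[:2]; al=d@u; la=d@v
    k=gold&(abs(la)<55)&(al>40)&(al<180)&(abs(P[:,:,2]-zt*1000)<15)
    if k.sum()<20: print(n,'none'); continue
    ke=cv2.erode(k.astype(np.uint8),np.ones((3,3)))>0
    Q=np.c_[al[ke],la[ke],np.ones(ke.sum())]; w=np.linalg.lstsq(Q-[Q[:,0].mean(),Q[:,1].mean(),0],P[:,:,2][ke],rcond=None)[0]
    W=onz(c,np.argwhere(k)[:,::-1],zt)[:,:2]*1000-ps[:2]; W=np.c_[W@u,W@v]; r=cv2.minAreaRect(W.astype(np.float32))
    print(n,k.sum(),'plane',np.round(w,3),'al',np.percentile(W[:,0],[1,99]).round(1),'la',np.percentile(W[:,1],[1,99]).round(1),'rect',np.round(r[0],1),np.round(r[1],1),round(r[2],2))
if len(sys.argv)>1:
    a=cv2.resize(t['color'][150:270,400:560,::-1],(800,600)); b=cv2.resize(s['color'][220:340,270:400,::-1],(650,600))
    cv2.imwrite('pics/'+sys.argv[1],cv2.resize(np.hstack([a,b]),(800,331)))
E
python3 b.py g6.png; python3 p.py 579.6 -430.1 171 110.4
```

```text
TCP [ 579.3 -426.6  171.6] [180.     0.   110.39] bar top exp 134.1
top 1034 plane [0.00000e+00 2.00000e-03 1.34879e+02] al [ 60.6 157.1] la [-33.9  28.7] rect [108.5  -2.4] [99.5 66.1] 0.29
side 676 plane [ 3.00000e-03 -2.00000e-03  1.31903e+02] al [ 55.9 151.8] la [-28.8  36.5] rect [103.8   3.6] [97.9 66.8] 0.61
at [ 579.3 -426.6  171.6] [180.     0.   110.39] t 18.48 F [ 0.1 -0.  -1.5] w 0.188 118.1
  pos/150 [-0.022 -0.006  0.004] rot/pi [ 0.  0. -0.] dist 4 rows 0.1
```

View pics/g6.png

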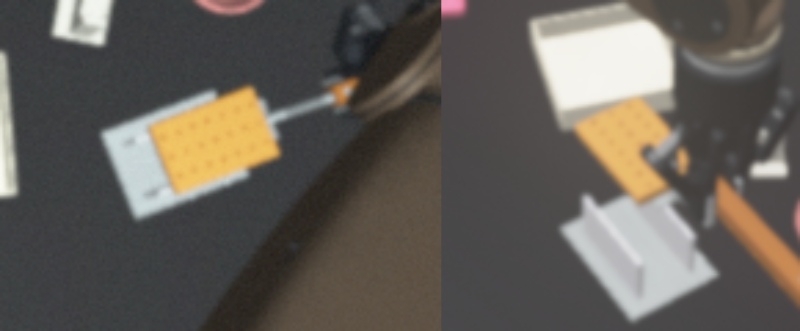

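```bash
cat > st.py <<'E'
from m import *
t=grab('top');s=grab('side'); a=np.radians(110.4); u=np.array([np.cos(a),np.sin(a)]); v=np.array([-u[1],u[0]]); c0=np.array([542.8,-331.2])
for n,c,off in(('top',t,1.5),('side',s,-1.)):
    P=cloud(c)*1000; d=P[:,:,:2]-c0; al=d@u; la=d@v; z=P[:,:,2]-off; sat=np.ptp(c['color'].astype(int),axis=2)
    for nm,lo,hi in(('R-',-40,-15),('R+',15,40)):
        k=(abs(z-47)<5)&(abs(al)<60)&(la>lo)&(la<hi)&(sat<30)
        if k.sum()<5: print(n,nm,k.sum()); continue
        w=np.polyfit(al[k],la[k],1); print(n,nm,k.sum(),'la',np.median(la[k]).round(1),'al',np.percentile(al[k],[2,98]).round(1),'ang',np.degrees(np.arctan(w[0])).round(2),'zmax',np.percentile(z[k],95).round(1))
E
python3 st.py
```

```text
top R- 9 la -26.7 al [34.4 46.3] ang -2.53 zmax 51.1
top R+ 9 la 26.7 al [33.7 45.7] ang -1.76 zmax 50.8
side R- 50 la -23.0 al [-45.9  -0.5] ang 0.16 zmax 51.6
side R+ 92 la 31.0 al [-44.8  43. ] ang 0.17 zmax 51.5
```

```bash
python3 -m creep '[{"delta_pos":[-0.015,-0.008,0.03],"rot":[0,0,0],"gripper":1},{"delta_pos":[-0.03,-0.016,0.1],"rot":[0,0,0],"gripper":1},{"delta_pos":[-0.03,-0.016,0.18],"rot":[0,0,0],"gripper":1},{"delta_pos":[-0.03,-0.016,0.26],"rot":[0,0,0],"gripper":1},{"delta_pos":[-0.03,-0.016,0.32],"rot":[0,0,0],"gripper":1},{"delta_pos":[-0.03,-0.016,0.36],"rot":[0,0,0],"gripper":1},{"delta_pos":[-0.03,-0.016,0.38],"rot":[0,0,0],"gripper":1},{"delta_pos":[-0.03,-0.016,0.39],"rot":[0,0,0],"gripper":1},{"delta_pos":[-0.03,-0.016,0.39],"rot":[0,0,0],"gripper":1},{"delta_pos":[-0.03,-0.016,0.39],"rot":[0,0,0],"gripper":1}]' >/dev/null
python3 b.py; python3 st.py; python3 p.py 579.6 -430.1 112 110.4
```

```text
TCP [ 578.7 -431.8  113.4] [1.7998e+02 3.0000e-02 1.1040e+02] bar top exp 75.9
top 916 plane [-2.0000e-03 -3.0000e-03  7.6777e+01] al [ 60.6 156.8] la [-33.7  27.4] rect [108.4  -2.6] [98.9 65.8] 0.28
side 647 plane [-2.2000e-02  1.2000e-02  7.4205e+01] al [ 56.4 153.3] la [-29.2  34.3] rect [104.9   2. ] [99.9 66.2] 2.43
top R- 1
top R+ 0
side R- 0
side R+ 91 la 31.0 al [-45.   43.3] ang -0.29 zmax 51.6
at [ 578.7 -431.7  113.3] [1.7999e+02 2.0000e-02 1.1040e+02] t 20.02 F [ 0.8 -0.7 -1.3] w 0.188 118.1
  pos/150 [0.008 0.009 0.008] rot/pi [0.     0.0001 0.    ] dist 2 rows 0.0
```

```bash
python3 -m creep '[{"delta_pos":[0,-0.004,0.03],"rot":[0,0,0],"gripper":1},{"delta_pos":[0,-0.004,0.06],"rot":[0,0,0],"gripper":1},{"delta_pos":[0,-0.004,0.075],"rot":[0,0,0],"gripper":1},{"delta_pos":[0,-0.004,0.085],"rot":[0,0,0],"gripper":1},{"delta_pos":[0,-0.004,0.095],"rot":[0,0,0],"gripper":1},{"delta_pos":[0,-0.004,0.105],"rot":[0,0,0],"gripper":1},{"delta_pos":[0,-0.004,0.12],"rot":[0,0,0],"gripper":1},{"delta_pos":[0,-0.004,0.135],"rot":[0,0,0],"gripper":1},{"delta_pos":[0,-0.004,0.145],"rot":[0,0,0],"gripper":1},{"delta_pos":[0,-0.004,0.145],"rot":[0,0,0],"gripper":1},{"delta_pos":[0,-0.004,0.145],"rot":[0,0,0],"gripper":1}]' >/dev/null
cat > bar.py <<'E'
from m import *
import sys
# bar top at height z mm, frame (x,y,yaw) given: centre & yaw
z,x,y,yw=map(float,sys.argv[1:5]); a=np.radians(yw); u=np.array([np.cos(a),np.sin(a)]); v=np.array([-u[1],u[0]])
for n in('top','side'):
    c=grab(n); P=cloud(c)*1000; hsv=cv2.cvtColor(c['color'],cv2.COLOR_RGB2HSV); g=c['color'].max(2)
    k=(hsv[:,:,0]>8)&(hsv[:,:,0]<25)&(hsv[:,:,1]>110)&(g>120)&(np.hypot(P[:,:,0]-x,P[:,:,1]-y)<90)&(abs(P[:,:,2]-z)<9)
    if k.sum()<20: print(n,'none'); continue
    ke=cv2.erode(k.astype(np.uint8),np.ones((3,3)))>0; d=P[:,:,:2]-[x,y]
    Q=np.c_[(d@u)[ke],(d@v)[ke],np.ones(ke.sum())]; w=np.linalg.lstsq(Q-[Q[:,0].mean(),Q[:,1].mean(),0],P[:,:,2][ke],rcond=None)[0]
    W=onz(c,np.argwhere(k)[:,::-1],z/1000)[:,:2]*1000-[x,y]; W=np.c_[W@u,W@v]; r=cv2.minAreaRect(W.astype(np.float32))
    print(n,k.sum(),'plane',np.round(w,3),'al',np.percentile(W[:,0],[1,99]).round(1),'la',np.percentile(W[:,1],[1,99]).round(1),'rect',np.round(r[0],1),np.round(r[1],1),round(r[2],2))
E
python3 bar.py 62 542.8 -331.2 110.4; python3 p.py 579.6 -430.1 92 110.4
```

```text
top 897 plane [1.0000e-03 2.0000e-03 6.3138e+01] al [-46.8  50.4] la [-31.4  29.4] rect [ 1.7 -0.2] [99.6 65.6] 0.3
side 659 plane [-2.1000e-02  4.0000e-03  6.1061e+01] al [-49.7  47. ] la [-27.7  35.9] rect [-1.9  3.5] [99.4 67. ] 2.37
at [ 578.1 -431.9   91.4] [1.7999e+02 1.0000e-02 1.1040e+02] t 21.5 F [ 0.3  0.4 -1.6] w 0.188 118.3
  pos/150 [ 0.008  0.013 -0.004] rot/pi [0.     0.0001 0.    ] dist 2 rows 0.0
```

```bash
python3 -m creep '[{"delta_pos":[-0.05,0,0],"rot":[0,0,0],"gripper":1},{"delta_pos":[-0.15,0,0],"rot":[0,0,0],"gripper":1},{"delta_pos":[-0.3,0,0],"rot":[0,0,0],"gripper":1},{"delta_pos":[-0.45,0,0],"rot":[0,0,0],"gripper":1},{"delta_pos":[-0.6,0,0],"rot":[0,0,0],"gripper":1},{"delta_pos":[-0.75,0,0],"rot":[0,0,0],"gripper":1},{"delta_pos":[-0.87,0,0],"rot":[0,0,0],"gripper":1},{"delta_pos":[-0.87,0,-0.2],"rot":[0,0,0],"gripper":1},{"delta_pos":[-0.87,0,-0.5],"rot":[0,0,0],"gripper":1},{"delta_pos":[-0.87,0,-0.5],"rot":[0,0,0],"gripper":1}]' 
python3 bar.py 62 542.8 -331.2 110.4; python3 p.py 699.5 -158.7 150 78.07
```

```text
clock: 22.75
position: [0.6256, -0.5575, 0.1736]
ee_rot: [179.8, 0.7, 110.4]
contact_force: [0.0, -0.7, -1.2]
grip_width: 0.188
gripper_force: 118.3
top 906 plane [1.0000e-03 3.0000e-03 6.3143e+01] al [-47.1  50.6] la [-31.3  29.5] rect [ 1.7 -0.2] [99.6 65.6] 0.3
side 884 plane [-2.100e-02  8.000e-03  6.116e+01] al [-51.1  46.7] la [-28.7  35.6] rect [-3.   3.4] [101.5  66.9] 2.19
at [ 623.7 -555.   166.7] [1.7998e+02 8.0000e-02 1.1038e+02] t 22.85 F [ 0.6 -0.1 -1.4] w 0.191 118.3
  pos/150 [2.301 1.394 0.109] rot/pi [0.0003 0.0004 0.1795] dist 404 rows 6.5
```

```bash
python3 -m creep '[{"delta_pos":[0.3,0.18,0],"rot":[0,0,0],"gripper":1},{"delta_pos":[0.65,0.394,0],"rot":[0,0,0],"gripper":1},{"delta_pos":[1,0.606,0],"rot":[0,0,0],"gripper":1}]' >/dev/null
python3 -m creep '[{"delta_pos":[0.35,0.212,0],"rot":[0,0,0],"gripper":1},{"delta_pos":[0.7,0.424,0],"rot":[0,0,0],"gripper":1},{"delta_pos":[1,0.606,0],"rot":[0,0,0],"gripper":1}]' >/dev/null
python3 -m creep '[{"delta_pos":[0.3,0.182,0],"rot":[0,0,0.03],"gripper":1},{"delta_pos":[0.3,0.182,0],"rot":[0,0,0.08],"gripper":1},{"delta_pos":[0.3,0.182,0],"rot":[0,0,0.13],"gripper":1},{"delta_pos":[0.3,0.182,0],"rot":[0,0,0.1795],"gripper":1},{"delta_pos":[0.3,0.182,0],"rot":[0,0,0.1795],"gripper":1},{"delta_pos":[0.3,0.182,0],"rot":[0,0,0.1795],"gripper":1},{"delta_pos":[0.3,0.182,0],"rot":[0,0,0.1795],"gripper":1}]' >/dev/null
python3 p.py 699.5 -158.7 85 78.07
```

```text
at [ 699.  -158.   165.6] [-1.7995e+02 -1.0000e-02  7.8150e+01] t 24.48 F [-0.3  0.3 -1. ] w 0.187 118.2
  pos/150 [-0.004  0.005  0.537] rot/pi [-0.0003 -0.      0.0005] dist 81 rows 1.3
```

```bash
python3 -m creep '[{"delta_pos":[-0.004,0.005,0.2],"rot":[0,0,0.0005],"gripper":1},{"delta_pos":[-0.004,0.005,0.4],"rot":[0,0,0.0005],"gripper":1},{"delta_pos":[-0.004,0.005,0.537],"rot":[0,0,0.0005],"gripper":1},{"delta_pos":[-0.004,0.005,0.537],"rot":[0,0,0.0005],"gripper":1},{"delta_pos":[-0.004,0.005,0.537],"rot":[0,0,0.0005],"gripper":1},{"delta_pos":[-0.004,0.005,0.537],"rot":[0,0,0.0005],"gripper":1}]' >/dev/null
python3 p.py 699.5 -158.7 52.5 78.07
```

```text
at [ 701.  -159.1   87.8] [1.7981e+02 3.0000e-02 7.8010e+01] t 25.23 F [ 0.   0.1 -1.5] w 0.189 118.3
  pos/150 [ 0.001 -0.011  0.236] rot/pi [ 0.0011  0.0002 -0.0003] dist 35 rows 0.6
```

```bash
python3 -m creep '[{"delta_pos":[0,-0.005,0.06],"rot":[0,0,0],"gripper":1},{"delta_pos":[0,-0.005,0.12],"rot":[0,0,0],"gripper":1},{"delta_pos":[0,-0.005,0.17],"rot":[0,0,0],"gripper":1},{"delta_pos":[0,-0.005,0.2],"rot":[0,0,0],"gripper":1},{"delta_pos":[0,-0.005,0.22],"rot":[0,0,0],"gripper":1},{"delta_pos":[0,-0.005,0.22],"rot":[0,0,0],"gripper":1},{"delta_pos":[0,-0.005,0.22],"rot":[0,0,0],"gripper":1}]'
python3 p.py 699.5 -158.7 51 78.07
```

```text
clock: 26.1
position: [0.6994, -0.1586, 0.0531]
ee_rot: [180.0, 0.0, 78.0]
contact_force: [-0.4, 0.9, -1.4]
grip_width: 0.189
gripper_force: 118.3
at [ 699.4 -158.6   53.1] [1.7996e+02 1.0000e-02 7.8000e+01] t 26.1 F [-0.4  0.9 -1.4] w 0.189 118.3
  pos/150 [-0.     0.001  0.014] rot/pi [ 0.0002  0.     -0.0004] dist 2 rows 0.0
```

```bash
python3 -m creep '[{"delta_pos":[0,0,0.005],"rot":[0,0,0],"gripper":1},{"delta_pos":[0,0,0.01],"rot":[0,0,0],"gripper":1},{"delta_pos":[0,0,0.01],"rot":[0,0,0],"gripper":1}]'
python3 -m creep '[{"delta_pos":[0,0,0.003],"rot":[0,0,0],"gripper":1},{"delta_pos":[0,0,0.006],"rot":[0,0,0],"gripper":1},{"delta_pos":[0,0,0.006],"rot":[0,0,0],"gripper":1}]'
```

```text
clock: 26.48
position: [0.6993, -0.1586, 0.0516]
ee_rot: [180.0, 0.0, 78.0]
contact_force: [-0.2, -0.5, 0.2]
grip_width: 0.188
gripper_force: 118.6
clock: 26.85
position: [0.6994, -0.1586, 0.0516]
ee_rot: [180.0, 0.0, 78.0]
contact_force: [-2.7, 1.1, 6.1]
grip_width: 0.187
gripper_force: 119.0
```

```bash
python3 -m creep '[{"delta_pos":[0,0,0],"rot":[0,0,0],"gripper":0.4},{"delta_pos":[0,0,0],"rot":[0,0,0],"gripper":0.2},{"delta_pos":[0,0,0],"rot":[0,0,0],"gripper":0},{"delta_pos":[0,0,0],"rot":[0,0,0],"gripper":0},{"delta_pos":[0,0,0],"rot":[0,0,0],"gripper":0},{"delta_pos":[0,0,-0.3],"rot":[0,0,0],"gripper":0},{"delta_pos":[0,0,-0.65],"rot":[0,0,0],"gripper":-1},{"delta_pos":[0,0,-0.8],"rot":[0,0,0],"gripper":-1},{"delta_pos":[0,0,-0.8],"rot":[0,0,0],"gripper":-1}]' 40
python3 p.py 542.8 -331.2 150 20.4; python3 p.py 542.8 -331.2 150 200.4
```

```text
clock: 27.98
position: [0.7002, -0.1589, 0.1727]
ee_rot: [179.7, 0.0, 78.0]
contact_force: [0.0, -0.2, 0.3]
grip_width: 1.003
gripper_force: 0.0
at [ 700.2 -158.9  172.7] [1.7975e+02 4.0000e-02 7.8000e+01] t 27.98 F [ 0.  -0.2  0.3] w 1.003 0.0
  pos/150 [-1.342 -0.788  0.149] rot/pi [ 0.0014 -0.0005  0.32  ] dist 234 rows 3.8
at [ 700.2 -158.9  172.7] [1.7975e+02 4.0000e-02 7.8000e+01] t 27.98 F [ 0.  -0.2  0.3] w 1.003 0.0
  pos/150 [-1.342 -0.788  0.149] rot/pi [ 6.0e-04  1.6e-03 -6.8e-01] dist 234 rows 3.8
```

```bash
python3 -m creep '[{"delta_pos":[0,0,0],"rot":[0,0,-0.05],"gripper":-0.55},{"delta_pos":[0,0,0],"rot":[0,0,-0.1],"gripper":-0.55},{"delta_pos":[0,0,0],"rot":[0,0,-0.18],"gripper":-0.55},{"delta_pos":[0,0,0],"rot":[0,0,-0.18],"gripper":-0.55},{"delta_pos":[0,0,0],"rot":[0,0,-0.18],"gripper":-0.55}]' >/dev/null
python3 p.py 595 -212 35 110.4
```

```text
at [ 697.7 -158.   166.6] [-179.76   -0.21  110.35] t 28.6 F [-0.2 -0.5  0.9] w 0.773 0.0
  pos/150 [-0.102 -0.763  0.88 ] rot/pi [-0.0013 -0.0011 -0.0003] dist 175 rows 2.8
```

```bash
python3 -m creep '[{"delta_pos":[-0.05,-0.35,0],"rot":[0,0,0],"gripper":-0.55},{"delta_pos":[-0.102,-0.763,0],"rot":[0,0,0],"gripper":-0.55},{"delta_pos":[-0.102,-0.763,0.35],"rot":[0,0,0],"gripper":-0.55},{"delta_pos":[-0.102,-0.763,0.7],"rot":[0,0,0],"gripper":-0.55},{"delta_pos":[-0.102,-0.763,0.88],"rot":[0,0,0],"gripper":-0.55},{"delta_pos":[-0.102,-0.763,0.88],"rot":[0,0,0],"gripper":-0.55},{"delta_pos":[-0.102,-0.763,0.88],"rot":[0,0,0],"gripper":-0.55},{"delta_pos":[-0.102,-0.763,0.88],"rot":[0,0,0],"gripper":-0.55}]'
python3 -m creep '[{"delta_pos":[0,0,0.02],"rot":[0,0,0],"gripper":-0.55},{"delta_pos":[0,0,0.04],"rot":[0,0,0],"gripper":-0.55},{"delta_pos":[0,0,0.06],"rot":[0,0,0],"gripper":-0.55},{"delta_pos":[0,0,0.07],"rot":[0,0,0],"gripper":-0.55},{"delta_pos":[0,0,0.07],"rot":[0,0,0],"gripper":-0.55}]'
```

```text
clock: 29.6
position: [0.5985, -0.2134, 0.0403]
ee_rot: [179.9, 0.2, 110.4]
contact_force: [0.2, -0.8, 0.6]
grip_width: 0.772
gripper_force: 0.0
clock: 30.22
position: [0.597, -0.2127, 0.0275]
ee_rot: [-180.0, -0.0, 110.4]
contact_force: [-0.2, -0.4, 0.2]
grip_width: 0.776
gripper_force: 0.0
```

```bash
for i in 1; do python3 -m creep '[{"delta_pos":[0,0,0.02],"rot":[0,0,0],"gripper":-0.55},{"delta_pos":[0,0,0.04],"rot":[0,0,0],"gripper":-0.55},{"delta_pos":[0,0,0.04],"rot":[0,0,0],"gripper":-0.55}]' ; done
python3 -m creep '[{"delta_pos":[0,0,0.013],"rot":[0,0,0],"gripper":-0.55},{"delta_pos":[0,0,0.026],"rot":[0,0,0],"gripper":-0.55},{"delta_pos":[0,0,0.026],"rot":[0,0,0],"gripper":-0.55}]'
```

```text
clock: 30.6
position: [0.5969, -0.2126, 0.0214]
ee_rot: [-180.0, -0.0, 110.4]
contact_force: [-0.0, 0.4, -0.6]
grip_width: 0.776
gripper_force: 0.0
clock: 30.98
position: [0.5971, -0.2127, 0.0177]
ee_rot: [-180.0, -0.0, 110.4]
contact_force: [0.6, 0.3, -0.2]
grip_width: 0.776
gripper_force: 0.0
```

```bash
python3 -m creep '[{"delta_pos":[0,0,0.01],"rot":[0,0,0],"gripper":-0.55},{"delta_pos":[0,0,0.02],"rot":[0,0,0],"gripper":-0.55},{"delta_pos":[0,0,0.02],"rot":[0,0,0],"gripper":-0.55}]'
python3 -m creep '[{"delta_pos":[0,0,0.01],"rot":[0,0,0],"gripper":-0.55},{"delta_pos":[0,0,0.02],"rot":[0,0,0],"gripper":-0.55},{"delta_pos":[0,0,0.02],"rot":[0,0,0],"gripper":-0.55}]'
```

```text
clock: 31.35
position: [0.5971, -0.2127, 0.0147]
ee_rot: [-180.0, -0.0, 110.4]
contact_force: [-0.0, -0.7, -0.0]
grip_width: 0.777
gripper_force: 0.0
clock: 31.72
position: [0.5971, -0.2127, 0.0117]
ee_rot: [-180.0, -0.0, 110.4]
contact_force: [-0.2, -0.2, 0.9]
grip_width: 0.774
gripper_force: 0.0
```

```bash
python3 -m creep '[{"delta_pos":[0,0,0.01],"rot":[0,0,0],"gripper":-0.55},{"delta_pos":[0,0,0.013],"rot":[0,0,0],"gripper":-0.55},{"delta_pos":[0,0,0.013],"rot":[0,0,0],"gripper":-0.55}]'
python3 -m creep '[{"delta_pos":[0,0,0.01],"rot":[0,0,0],"gripper":-0.55},{"delta_pos":[0,0,0.013],"rot":[0,0,0],"gripper":-0.55},{"delta_pos":[0,0,0.013],"rot":[0,0,0],"gripper":-0.55}]'
```

```text
clock: 32.1
position: [0.5974, -0.2129, 0.0105]
ee_rot: [180.0, 0.0, 110.4]
contact_force: [-0.4, -0.2, 4.1]
grip_width: 0.774
gripper_force: 1.6
clock: 32.48
position: [0.5975, -0.2129, 0.0104]
ee_rot: [-180.0, -0.0, 110.4]
contact_force: [-5.3, 2.5, 12.6]
grip_width: 0.777
gripper_force: 6.3
```

```bash
python3 -m creep '[{"delta_pos":[0,0,-0.2],"rot":[0,0,0],"gripper":-0.55},{"delta_pos":[0,0,-0.55],"rot":[0,0,0],"gripper":-1},{"delta_pos":[0,0,-0.75],"rot":[0,0,0],"gripper":-1},{"delta_pos":[0,0,-0.75],"rot":[0,0,0],"gripper":-1}]' >/dev/null
python3 p.py 541.8 -331.5 120 110.4
python3 bar.py 62 542.8 -331.2 110.4
python3 - <<'E'
from m import *
t=grab('top');s=grab('side'); 
a=cv2.resize(t['color'][115:235,330:490,::-1],(800,600)); b=cv2.resize(s['color'][200:320,300:430,::-1],(650,600))
cv2.imwrite('pics/g7.png',cv2.resize(np.hstack([a,b]),(800,331)))
E
```

```text
at [ 599.1 -213.7  123.8] [179.74   0.3  110.41] t 32.98 F [-0.2 -1.1 -0.3] w 1.002 0.0
  pos/150 [-0.603 -0.632  0.026] rot/pi [0.0014 0.0017 0.    ] dist 131 rows 2.1
top 70 plane [ 0.183 -0.147 63.401] al [-47.9 -20.8] la [ 3.9 31.8] rect [-40.2  22.9] [37.9 21.3] 42.6
side 884 plane [-1.7000e-02  1.1000e-02  6.1346e+01] al [-51.2  46.7] la [-28.6  35.6] rect [-3.   3.4] [101.5  66.9] 2.19
```

View pics/g7.png

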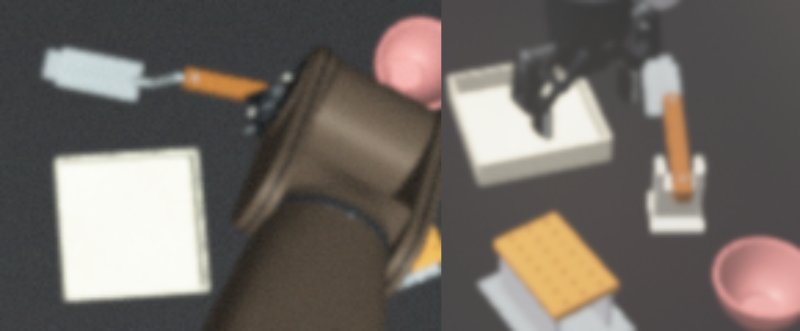

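The spatula is back in its rest, with the blade on the counter. The bar lies flat on both rails.

```bash
python3 -m creep '[{"delta_pos":[-0.25,-0.26,0],"rot":[0,0,0],"gripper":-1},{"delta_pos":[-0.603,-0.632,0],"rot":[0,0,0],"gripper":-1},{"delta_pos":[-0.603,-0.632,0],"rot":[0,0,0],"gripper":-1},{"delta_pos":[-0.603,-0.632,0.1],"rot":[0,0,0],"gripper":-1},{"delta_pos":[-0.603,-0.632,0.1],"rot":[0,0,0],"gripper":-1},{"delta_pos":[-0.603,-0.632,0.1],"rot":[0,0,0],"gripper":-1},{"delta_pos":[-0.603,-0.632,0.1],"rot":[0,0,0],"gripper":-1}]' >/dev/null
python3 p.py 541.6 -331.8 62 110.4
```

```text
at [ 540.6 -329.7  105.7] [1.7998e+02 2.0000e-02 1.1049e+02] t 34.05 F [-0.   0.1  0.5] w 0.998 0.0
  pos/150 [-0.015  0.001  0.292] rot/pi [0.0001 0.0001 0.0005] dist 44 rows 0.7
```

```bash
python3 -m creep '[{"delta_pos":[-0.015,0,0.1],"rot":[0,0,0.0005],"gripper":-1},{"delta_pos":[-0.015,0,0.2],"rot":[0,0,0.0005],"gripper":-1},{"delta_pos":[-0.015,0,0.27],"rot":[0,0,0.0005],"gripper":-1},{"delta_pos":[-0.015,0,0.29],"rot":[0,0,0.0005],"gripper":-1},{"delta_pos":[-0.015,0,0.29],"rot":[0,0,0.0005],"gripper":-1},{"delta_pos":[-0.015,0,0.29],"rot":[0,0,0.0005],"gripper":-1},{"delta_pos":[-0.015,0,0.29],"rot":[0,0,0.0005],"gripper":-1}]'
python3 -m creep '[{"delta_pos":[0,0,0],"rot":[0,0,0],"gripper":-0.8},{"delta_pos":[0,0,0],"rot":[0,0,0],"gripper":-0.7},{"delta_pos":[0,0,0],"rot":[0,0,0],"gripper":-0.6},{"delta_pos":[0,0,0],"rot":[0,0,0],"gripper":-0.5},{"delta_pos":[0,0,0],"rot":[0,0,0],"gripper":-0.3},{"delta_pos":[0,0,0],"rot":[0,0,0],"gripper":0},{"delta_pos":[0,0,0],"rot":[0,0,0],"gripper":0},{"delta_pos":[0,0,0],"rot":[0,0,0],"gripper":0}]' 30
```

```text
clock: 34.92
position: [0.541, -0.333, 0.0627]
ee_rot: [180.0, 0.1, 110.3]
contact_force: [0.5, -0.5, 0.4]
grip_width: 1.004
gripper_force: 0.0
clock: 35.92
position: [0.5409, -0.3329, 0.0624]
ee_rot: [180.0, 0.0, 110.3]
contact_force: [0.1, 0.5, 3.2]
grip_width: 0.76
gripper_force: 34.9
```

```bash
python3 -m creep '[{"delta_pos":[0,0,-0.03],"rot":[0,0,0],"gripper":0},{"delta_pos":[0,0,-0.1],"rot":[0,0,0],"gripper":0},{"delta_pos":[0,0,-0.2],"rot":[0,0,0],"gripper":0},{"delta_pos":[0,0,-0.32],"rot":[0,0,0],"gripper":0},{"delta_pos":[0,0,-0.4],"rot":[0,0,0],"gripper":0},{"delta_pos":[0,0,-0.44],"rot":[0,0,0],"gripper":0},{"delta_pos":[0,0,-0.44],"rot":[0,0,0],"gripper":0},{"delta_pos":[0,0,-0.44],"rot":[0,0,0],"gripper":0}]' 40
python3 p.py 568 -96.2 128 93.3
python3 bar.py 126 540.8 -332.8 110.3
python3 - <<'E'
from m import *
# box: inner floor / rim, z-slices of the depth cloud in a frame at nominal centre, yaw 3.3
t=grab('top');s=grab('side'); a=np.radians(3.3); u=np.array([np.cos(a),np.sin(a)]); v=np.array([-u[1],u[0]]); c0=np.array([568.,-96.])
for n,c,off in(('top',t,1.5),('side',s,-1.)):
    P=cloud(c)*1000; d=P[:,:,:2]-c0; al=d@u; la=d@v; z=P[:,:,2]-off; g=c['color'].max(2)
    k=(abs(al)<85)&(abs(la)<85)&(z>24)&(z<34)&(g>110); print(n,k.sum(),'rim')
    for nm,m,val in(('x-',al<-55,al),('x+',al>55,al),('y-',la<-55,la),('y+',la>55,la)):
        q=k&m&(np.abs(la if nm[0]=='x' else al)<55); print('  ',nm,q.sum(),np.percentile(val[q],[5,50,95]).round(1) if q.sum()>4 else '')
E
```

```text
clock: 36.92
position: [0.5403, -0.3324, 0.1273]
ee_rot: [-180.0, -0.1, 110.3]
contact_force: [0.1, -0.3, -0.5]
grip_width: 0.758
gripper_force: 45.0
at [ 540.3 -332.4  127.3] [-1.7996e+02 -7.0000e-02  1.1031e+02] t 36.92 F [ 0.1 -0.3 -0.5] w 0.758 45.0
  pos/150 [ 1.412  0.72  -0.003] rot/pi [-0.0003 -0.0003  0.0945] dist 238 rows 3.8
top 434 plane [-6.0000e-03 -0.0000e+00  1.2813e+02] al [-4.8 52.1] la [-32.9  28. ] rect [22.2 -2.4] [61.2 62. ] 0.7
side 687 plane [-1.00000e-03  1.30000e-02  1.24725e+02] al [-51.6  32.8] la [-30.9  34.4] rect [-8.2  1.9] [68.9 89.3] 88.58
top 266 rim
   x- 49 [-68.8 -67.5 -66.1]
   x+ 56 [64.  65.6 67.4]
   y- 59 [-67.7 -66.  -64.5]
   y+ 50 [65.5 66.9 68.4]
side 96 rim
   x- 43 [-71.4 -69.8 -68.3]
   x+ 0 
   y- 6 [-71.6 -69.5 -66.9]
   y+ 35 [61.3 64.9 69.7]
```

```bash
python3 -m creep '[{"delta_pos":[0.1,0.05,0],"rot":[0,0,0],"gripper":0},{"delta_pos":[0.3,0.153,0],"rot":[0,0,0],"gripper":0},{"delta_pos":[0.5,0.255,0],"rot":[0,0,0],"gripper":0},{"delta_pos":[0.7,0.357,0],"rot":[0,0,0],"gripper":0}]' >/dev/null
python3 -m creep '[{"delta_pos":[0.2,0.1,0],"rot":[0,0,0.02],"gripper":0},{"delta_pos":[0.4,0.2,0],"rot":[0,0,0.05],"gripper":0},{"delta_pos":[0.58,0.29,0],"rot":[0,0,0.08],"gripper":0},{"delta_pos":[0.68,0.34,0],"rot":[0,0,0.0945],"gripper":0},{"delta_pos":[0.7,0.36,0],"rot":[0,0,0.0945],"gripper":0},{"delta_pos":[0.7,0.36,0],"rot":[0,0,0.0945],"gripper":0},{"delta_pos":[0.7,0.36,0],"rot":[0,0,0.0945],"gripper":0}]' >/dev/null
python3 p.py 565.7 -97 50 93.2
```

```text
at [568.6 -99.  128. ] [-1.800e+02  1.000e-02  9.328e+01] t 38.5 F [ 0.1  0.2 -0.9] w 0.759 45.0
  pos/150 [ 0.014 -0.019  0.52 ] rot/pi [-0.      0.      0.0005] dist 78 rows 1.2
```

```bash
python3 -m creep '[{"delta_pos":[0.014,-0.019,0.1],"rot":[0,0,0.0005],"gripper":0},{"delta_pos":[0.014,-0.019,0.25],"rot":[0,0,0.0005],"gripper":0},{"delta_pos":[0.014,-0.019,0.4],"rot":[0,0,0.0005],"gripper":0},{"delta_pos":[0.014,-0.019,0.5],"rot":[0,0,0.0005],"gripper":0},{"delta_pos":[0.014,-0.019,0.5],"rot":[0,0,0.0005],"gripper":0},{"delta_pos":[0.014,-0.019,0.5],"rot":[0,0,0.0005],"gripper":0},{"delta_pos":[0.014,-0.019,0.5],"rot":[0,0,0.0005],"gripper":0}]' >/dev/null
python3 p.py 565.7 -97 15.4 93.2
python3 bar.py 52 565.7 -97 93.2
python3 - <<'E'
from m import *
t=grab('top');s=grab('side'); 
a=cv2.resize(t['color'][145:245,320:440,::-1],(720,600)); b=cv2.resize(s['color'][190:290,275:395,::-1],(720,600))
cv2.imwrite('pics/g8.png',cv2.resize(np.hstack([a,b]),(800,333)))
E
```

```text
at [566.5 -96.8  54.2] [1.7988e+02 5.0000e-02 9.3210e+01] t 39.38 F [-0.3 -0.3  0.1] w 0.762 44.9
  pos/150 [-0.001 -0.006  0.258] rot/pi [0.0007 0.0003 0.0001] dist 39 rows 0.6
top 66 plane [ 1.7000e-02 -1.1400e-01  5.5127e+01] al [36.8 50.5] la [-33.   11.9] rect [ 46.6 -10.5] [47.9 12.9] 76.44
side 499 plane [-1.000e-02  4.000e-03  5.209e+01] al [-50.4  48.1] la [-32.8  28.7] rect [-0.7 -2.3] [ 64.8 101.5] 88.7
```

View pics/g8.png

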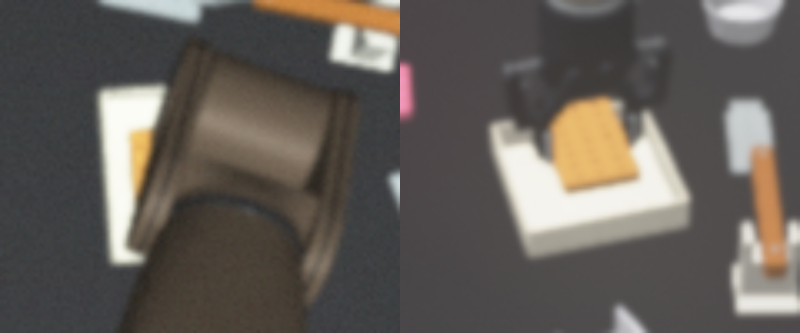

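```bash
python3 -m creep '[{"delta_pos":[0,-0.012,0.05],"rot":[0,0,0],"gripper":0},{"delta_pos":[0,-0.012,0.11],"rot":[0,0,0],"gripper":0},{"delta_pos":[0,-0.012,0.17],"rot":[0,0,0],"gripper":0},{"delta_pos":[0,-0.012,0.2],"rot":[0,0,0],"gripper":0},{"delta_pos":[0,-0.012,0.215],"rot":[0,0,0],"gripper":0},{"delta_pos":[0,-0.012,0.23],"rot":[0,0,0],"gripper":0},{"delta_pos":[0,-0.012,0.24],"rot":[0,0,0],"gripper":0},{"delta_pos":[0,-0.012,0.24],"rot":[0,0,0],"gripper":0},{"delta_pos":[0,-0.012,0.24],"rot":[0,0,0],"gripper":0}]'
python3 p.py 565.7 -97 15.4 93.2
```

```text
clock: 40.7
position: [0.564, -0.0966, 0.0172]
ee_rot: [180.0, 0.0, 93.2]
contact_force: [-0.3, 0.4, 0.2]
grip_width: 0.761
gripper_force: 45.0
at [564.  -96.6  17.2] [1.7998e+02 1.0000e-02 9.3210e+01] t 40.7 F [-0.3  0.4  0.2] w 0.761 45.0
  pos/150 [-0.003  0.011  0.012] rot/pi [0.0001 0.0001 0.0001] dist 3 rows 0.0
```

```bash
python3 -m creep '[{"delta_pos":[0,0.004,0.005],"rot":[0,0,0],"gripper":0},{"delta_pos":[0,0.004,0.01],"rot":[0,0,0],"gripper":0},{"delta_pos":[0,0.004,0.012],"rot":[0,0,0],"gripper":0},{"delta_pos":[0,0.004,0.012],"rot":[0,0,0],"gripper":0}]'
python3 -m creep '[{"delta_pos":[0,0,0.003],"rot":[0,0,0],"gripper":0},{"delta_pos":[0,0,0.003],"rot":[0,0,0],"gripper":0}]'
python3 bar.py 15 565.7 -97 93.2
```

```text
clock: 41.2
position: [0.5646, -0.0966, 0.0155]
ee_rot: [180.0, 0.0, 93.2]
contact_force: [-0.3, 0.4, 0.8]
grip_width: 0.76
gripper_force: 45.3
clock: 41.45
position: [0.5646, -0.0966, 0.0155]
ee_rot: [-180.0, -0.0, 93.2]
contact_force: [-1.9, 0.5, 5.1]
grip_width: 0.757
gripper_force: 45.6
top 63 plane [ 0.363  0.115 16.507] al [36.6 51.1] la [-30.3  13.7] rect [44.8 -7.3] [46.  13.5] 85.91
side 442 plane [-2.0000e-03 -1.4000e-02  1.3451e+01] al [-45.1  46.2] la [-30.3  30.5] rect [ 0.5 -2.1] [61.7 98.3] 80.02
```

```bash
python3 -m creep '[{"delta_pos":[0,0,0],"rot":[0,0,0],"gripper":-0.6},{"delta_pos":[0,0,0],"rot":[0,0,0],"gripper":-0.7},{"delta_pos":[0,0,0],"rot":[0,0,0],"gripper":-0.8},{"delta_pos":[0,0,0],"rot":[0,0,0],"gripper":-0.85},{"delta_pos":[0,0,0],"rot":[0,0,0],"gripper":-0.85},{"delta_pos":[0,0,-0.15],"rot":[0,0,0],"gripper":-0.85},{"delta_pos":[0,0,-0.5],"rot":[0,0,0],"gripper":-0.85},{"delta_pos":[0,0,-0.95],"rot":[0,0,0],"gripper":-0.85},{"delta_pos":[0,0,-0.95],"rot":[0,0,0],"gripper":-0.85}]' 
python3 -m creep '[{"delta_pos":[-0.35,0.2,-0.1],"rot":[0,0,0],"gripper":-0.85},{"delta_pos":[-0.7,0.4,-0.2],"rot":[0,0,0],"gripper":-0.85},{"delta_pos":[-1,0.6,-0.3],"rot":[0,0,0],"gripper":-0.85},{"delta_pos":[-1,0.6,-0.3],"rot":[0,0,0],"gripper":-0.85}]' 
python3 bar.py 15 565.7 -97 93.2
cat > box.py <<'E'
from m import *
t=grab('top');s=grab('side')
for n,c,p in(('top',t,(378,196)),('side',s,(331,242))):
    g=c['color'].max(2); hsv=cv2.cvtColor(c['color'],cv2.COLOR_RGB2HSV); gold=(hsv[:,:,1]>80)&(hsv[:,:,0]<28)
    edges(*rect(c,g>130,.03,p),n+' box z30')
P=cloud(t)*1000; a=np.radians(3.2); u=np.array([np.cos(a),np.sin(a)]); v=np.array([-u[1],u[0]]); d=P[:,:,:2]-[567,-95.6]; al=d@u; la=d@v; z=P[:,:,2]-1.5
k=(abs(al)<85)&(abs(la)<85)&(z>23)&(z<35)&(t['color'].max(2)>110)
for nm,m,val in(('x-',al<-55,al),('x+',al>55,al),('y-',la<-55,la),('y+',la>55,la)):
    q=k&m&(np.abs(la if nm[0]=='x' else al)<55); print('  ',nm,q.sum(),np.median(val[q]).round(1) if q.sum()>4 else '')
cv2.imwrite('pics/fin.png',cv2.resize(np.hstack([cv2.resize(t['color'][110:230,330:490,::-1],(800,600)),cv2.resize(s['color'][190:310,280:440,::-1],(800,600))]),(800,300)))
E
python3 box.py
```

```text
clock: 42.68
position: [0.568, -0.0977, 0.1639]
ee_rot: [179.3, 0.3, 93.2]
contact_force: [0.9, 0.7, 0.3]
grip_width: 0.927
gripper_force: 0.0
clock: 43.18
position: [0.664, -0.2448, 0.202]
ee_rot: [179.9, 0.1, 93.0]
contact_force: [0.8, 0.3, 0.1]
grip_width: 0.923
gripper_force: 0.0
top 787 plane [2.000e-03 6.000e-03 1.648e+01] al [-42.4  50.3] la [-30.6  28.9] rect [ 3.7 -1. ] [94.5 60.5] 0.29
side 449 plane [0.0000e+00 6.0000e-03 1.3429e+01] al [-44.5  43.9] la [-27.   30.8] rect [0.  1.8] [90.6 59. ] 0.06
top box z30 [567.6 -94.8] [142.  142.3] 3.4
    ([498.20001220703125, -101.5], 93.14, 142.3)
    ([571.0, -164.60000610351562], 3.54, 142.0)
    ([637.2000122070312, -91.30000305175781], 93.38, 142.3)
    ([555.7000122070312, -25.399999618530273], 2.85, 142.0)
side box z30 [ 564.9 -109.8] [146.8 168.4] 3.4
    ([492.79998779296875, -103.69999694824219], 92.96, 168.4)
    ([561.5, -192.60000610351562], 3.14, 146.8)
    ([637.4000244140625, -123.80000305175781], 92.67, 168.4)
    ([560.2999877929688, -27.899999618530273], 3.14, 146.8)
   x- 49 -66.4
   x+ 62 66.4
   y- 67 -66.2
   y+ 56 66.5
```

View pics/fin.png

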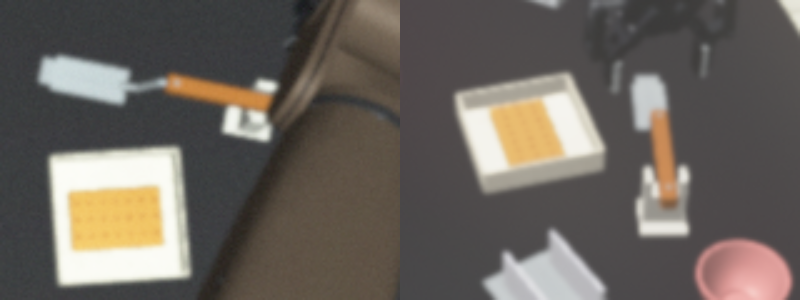

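The bar lies flat and square in the box, about 2 mm off centre at most. The stand is clear, the spatula is in its rest and the gripper is free, so I'm handing the job in.

```bash
python3 -m creep '[{"delta_pos":[0,0,0],"rot":[0,0,0],"gripper":-0.85},{"delta_pos":[0,0,0],"rot":[0,0,0],"gripper":-0.85}]' >/dev/null
python3 -c "
from cell import ticket
print(ticket.finish_job())"
```

```text
the job is handed in; nothing more can be done
None
```

The job is handed in at about 43 s: the shortbread went by spatula to the stand, then by fingers into the box (flat, square, about 2 mm off centre), and the spatula is back in its rest; on the tray the blade nudged the bar about 10 mm along its ribs before lifting it.

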